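Clear the mill's fixture plate: hang the spacer plates and scrape off the chips

ROBOT

A 6-joint arm with a two-finger parallel gripper is mounted at the origin on the work surface. World frame = base frame: x ahead of the robot, y to its left, z up, the work surface at z = 0. Lengths are in m, angles in rad, forces in N, time in s.
With the tool pointing down it reaches from about 0.375 to 0.9 m from the base axis. Payload 3.1 kg.
Tool frame: the origin (TCP) lies at the centre of the arm's flange, where the gripper is bolted on; the fingertips stand 173 mm ahead of it and the grasp point (between the pads) lies 155 mm ahead of it (tip_extent is the distance from the TCP to the fingertips, in m); z points along the fingers, y is the direction in which the jaws open and shut (so a half turn about z gives the same grasp; the last joint's range is limited). The gripper opens to 85 mm and grips with 20 to 120 N. Pads are 22 mm wide; open, the fingers measure 114 mm over their backs; the gripper's body (76 mm by 85 mm) begins 54 mm behind the grasp point. The pads swing forward as they close: fully open they stand 13 mm farther back than shut.
Start: joints at [0.965, 0.527, 1.433, -0, 1.181, -0.178], TCP at [0.259, 0.569, 0.405] pointing down, gripper open.
Joint ranges: [-3.08, 3.08], [-0.75, 2.2], [0.22, 2.44], [-1.43, 4.57], [0, 2.65], [-2.85, 2.85]. Speed limits (rad/s): [2.79, 2.79, 3.14, 3.14, 3.14, 3.14].

INTERFACE

Orientations are given as a unit quaternion [x, y, z, w].
In Python, from station import sense, snapshot, sign_off, tip_extent gives the robot as it stands. The module is installed in compiled form; this text tells all that it offers.
- The arm moves only by the tool servo_tool, never from a script. Its argument "rows" is a list of rows, each a list of 3 entries, a list of its own where there are three numbers: the shift along the tool's x, y, z in mm, then the turn about the tool's z in degrees, then the opening, from -1 (shut) to 1 (fully open), so that 0 is half open. A call has 1 to 8 rows; each row is the pose to reach, as a shift and turn from the pose measured when the call began, along the tool's axes at that moment; what a row does not reach only later rows make up. A row lasts 1/10 s, in which the tool goes at most 50 mm and 8.59 degrees, less where a joint would pass 70% of its speed; a pose out of reach is approached as far as the arm can. A call with a gripper value outside its range is refused whole. The fingers move at their own pace and stop on an object; "force" is the grip in N (left out, the last holds). Time passes only in rows, so rows that repeat a pose let the fingers close. It gives the time, the measured TCP pose, the force and the opening at its end, in the units of the state.
- sense(): the state, without advancing time (a new reading comes with each control period).
- snapshot(name): name is "scene" or "top" or "wrist"; returns a dict with "image" (384x512x3 uint8, blue, green, red), "z_map" (384x512 float32, m along the optical axis (not along the pixel's ray), 0 where there is no reading), "vertical_fov" (degrees; the focal length in pixels is half the picture's height over the tangent of half this angle, whatever the lens; pixels are square), "cx", "cy" (the principal point, pixels), "k1" (the pictures are not rectified: a ray, as slopes to the right and down, at radius r is drawn at 1 + k1 r^2 times it, then the intrinsics apply), "cam_to_world" (4x4, takes a point from camera to world coordinates). Camera axes: x right, y down, z forward; pixel columns grow to the right and rows downward; lengths in m; the calibration is good to about 2 mm. A picture is of the moment at which its call begins.
- sign_off(): hands the job in, once; it reports no verdict.
The state is a dict: "t": time; "q": joint angles; "qd": joint speeds; "tau": joint torques, N m; "tcp_pos": TCP position; "tool_rot": TCP orientation; "force": force on the tool from outside, world axes, zero at the start; "ft_torque": the same for the moment, N m; "finger_gap": opening from 0.0 (shut) to 1.0 (fully open).
Only numpy, scipy, OpenCV 4.12 (cv2) and the standard library are available. Lean on these libraries where they do the work, as an engineer would, in place of code of your own. Each camera call takes 0.05 s, during which the arm holds its last target. There are 200 camera calls.

TASK

Clear up after milling: first hang all the upright spacer plates from the fixture plate on the hook one by one, the largest first and then each next smaller one, each slid back close up against the stop or the plate behind it, without tipping any over. Only then take the scraper and push all the wood chips off the fixture plate into its chip trough, without touching the chips with the fingers, and stand the scraper upright on its rubber mat again. Leave the other things on the bench where they are.

Things in the scene. Friction and masses are not known exactly. Their poses are not given: they have to be found in the camera images.
- bed: Fixed fixture plate: dark steel slab with T-slot strips, 230 mm along its x, from y = -130 to +165 mm, top 45 mm above the bench; origin on the bench. Lips 5 mm wide, 8 mm high along its x edges leave 220 mm between; both y ends are open. A grey chip trough, y = -130 to -220 mm, adjoins its -y edge: floor 4, walls 35 mm above the bench; what is pushed over that edge drops in.
- bed_top (a point): Point on the slab's top face, 45 mm straight above the bed's origin (same axes).
- trough (a point): Centre of the chip trough's inner floor (218 mm along x, 86 mm along y inside).
- hook_seat (a point): The hook, on a fixed stand (foot 120 x 110 x 20 mm, post to 215 mm height). The point is on the axis of its level 8 mm bar, 200 mm above the bench, at the face of a stop disc (32 mm across) at the bar's root. The bar runs from here to -x for 97 mm and its end turns up: tip's top 17 mm above the axis, far end 105 mm from here; 88 mm usable between disc and tip. z is up; nothing is above the bar.
- mat: Black rubber mat lying fixed on the bench, 210 (x) x 120 (y) x 3 mm, place of the scraper; origin at the centre of its underside.
- scraper_grip (a point): Loose scraper, upright: heavy grey block 130 (its x) x 48 (y) x 26 mm high, with a wooden upright grip 34 (x) x 24 (y) mm in the middle on top, total height 78 mm, 300 g. The point is in the middle of the grip, 52 mm above the underside.
- plate_1_window (a point): Largest aluminium spacer plate (may be absent), standing upright on the fixture plate: 16 mm thick (its x), body 110 mm wide (y) and 72 mm high, with a head 36 mm wide (y), 50 mm high on top. A window 18 (y) x 34 mm high goes through the head along x. The point is the window's centre, 95 mm above the plate's underside, 27 mm below the head's top, 23 mm above the body's shoulders. z is up.
- plate_2_window (a point): Second largest aluminium spacer plate (may be absent), standing upright on the fixture plate: 16 mm thick (its x), body 94 mm wide (y) and 60 mm high, with a head 36 mm wide (y), 50 mm high on top. A window 18 (y) x 34 mm high goes through the head along x. The point is the window's centre, 83 mm above the plate's underside, 27 mm below the head's top, 23 mm above the body's shoulders. z is up.
- plate_3_window (a point): Third largest aluminium spacer plate (may be absent), standing upright on the fixture plate: 16 mm thick (its x), body 78 mm wide (y) and 48 mm high, with a head 36 mm wide (y), 50 mm high on top. A window 18 (y) x 34 mm high goes through the head along x. The point is the window's centre, 71 mm above the plate's underside, 27 mm below the head's top, 23 mm above the body's shoulders. z is up.
- plate_4_window (a point): Smallest aluminium spacer plate (may be absent), standing upright on the fixture plate: 16 mm thick (its x), body 62 mm wide (y) and 36 mm high, with a head 36 mm wide (y), 50 mm high on top. A window 18 (y) x 34 mm high goes through the head along x. The point is the window's centre, 59 mm above the plate's underside, 27 mm below the head's top, 23 mm above the body's shoulders. z is up.
- chip_1_center (a point): Loose wood chip (may be absent), 30 x 22 x 13 mm, 12 g, lying flat on the fixture plate; the point is its centre.
- chip_2_center (a point): Loose wood chip (may be absent), 30 x 22 x 13 mm, 12 g, lying flat on the fixture plate; the point is its centre.
- chip_3_center (a point): Loose wood chip (may be absent), 30 x 22 x 13 mm, 12 g, lying flat on the fixture plate; the point is its centre.
- chip_4_center (a point): Loose wood chip (may be absent), 30 x 22 x 13 mm, 12 g, lying flat on the fixture plate; the point is its centre.
- chip_5_center (a point): Loose wood chip (may be absent), 30 x 22 x 13 mm, 12 g, lying flat on the fixture plate; the point is its centre.
- chip_6_center (a point): Loose wood chip (may be absent), 30 x 22 x 13 mm, 12 g, lying flat on the fixture plate; the point is its centre.
- oil: Bottle of oil, 60 mm across, 160 mm high; origin under its centre. Not part of the job.
- turned_part: Turned wooden part, 48 mm across, 45 mm high; origin under its centre. Not part of the job.
- offcut: Wooden offcut block 70 x 50 x 40 mm; origin under its centre. Not part of the job.

How it is judged:
By the outcome, as a careful person would: the job done as asked, in the order asked, and still so for the second after the job is handed in, with the robot touching nothing.
Of plate_1, plate_2, plate_3, plate_4 only 3 to 4 are there at a start; the rules pass over those that are not, and their reading is None.
Of chip_1, chip_2, chip_3, chip_4, chip_5, chip_6 only 4 to 6 are there at a start; the rules pass over those that are not, and their reading is None.
At some moment in a run one of scraper, chip_1, chip_2, chip_3 may be knocked a few centimetres aside while the robot is not near it.
It also fails if it takes over 192 s, if anything falls off the work surface, if the arm or the gripper's body presses on something with over 40 N, if the wrist force passes 120 N, or if a joint passes its speed limit or range.

## Working session

There is one attempt and no reset: what is moved stays moved. The work goes in short steps, Python scripts to look and compute and a tool call to move; the robot and the scene stay as the last step left them, time stands still between calls to the robot, and variables do not carry over. Pictures are saved under pics/ and viewed, about 12 in all and at most 16, crops included, and the job is handed in when it is done.

Besides the shell and the picture viewer there is one more tool, called after "Call:" in YAML: its name, and indented under it one key for each argument. servo_tool: Moves the arm, as the interface text tells. Its arguments: {"type":"object","properties":{"rows":{"type":"array"},"force":{"type":"number"}},"required":["rows"]}

```bash
mkdir -p pics; cat > h.py <<'E'
import numpy as np, cv2
from station import sense, snapshot, sign_off, tip_extent
def snap(name,fn=None):
    s=snapshot(name)
    if fn: cv2.imwrite('pics/'+fn,s['image'])
    return s
def intr(s):
    f=192/np.tan(np.radians(s['vertical_fov'])/2); return f
def rays(s,uv):
    uv=np.atleast_2d(np.asarray(uv,float)); f=intr(s)
    d=np.stack([(uv[:,0]-s['cx'])/f,(uv[:,1]-s['cy'])/f],1); p=d.copy()
    for _ in range(20): p=d/(1+s['k1']*(p**2).sum(1,keepdims=True))
    return np.c_[p,np.ones(len(p))]
def onplane(s,uv,z):
    r=rays(s,uv); M=np.asarray(s['cam_to_world']); d=r@M[:3,:3].T; o=M[:3,3]
    return o+d*((z-o[2])/d[:,2])[:,None]
def cloud(s):
    v,u=np.mgrid[0:384,0:512]; r=rays(s,np.c_[u.ravel(),v.ravel()])*s['z_map'].ravel()[:,None]
    M=np.asarray(s['cam_to_world']); return (r@M[:3,:3].T+M[:3,3]).reshape(384,512,3)
E
python3 - <<'E'
from h import *
a=snap('scene','s1.png');b=snap('top','t1.png')
for s in(a,b): print(s['vertical_fov'],s['cx'],s['cy'],s['k1'],np.round(s['cam_to_world'],3).tolist(),(s['z_map']>0).mean())
print(sense())
big=np.vstack([a['image'],b['image']]);cv2.imwrite('pics/st1.png',cv2.resize(big,(512,768))[:, :])
np.savez('t1.npz',P=cloud(b),I=b['image']);np.savez('s1.npz',P=cloud(a),I=a['image'])
E
```

```text
47.66686773014119 255.92025876771652 199.03116837015722 -0.16517856428660632 [[-0.711, 0.521, -0.471, 1.193], [0.703, 0.518, -0.488, 0.63], [-0.01, -0.678, -0.735, 1.117], [0.0, 0.0, 0.0, 1.0]] 0.9958292643229166
43.74692850274086 253.65290139978094 193.3478689318121 0.02172310483648216 [[-0.014, -0.997, 0.078, 0.505], [-1.0, 0.015, 0.02, -0.017], [-0.021, -0.078, -0.997, 1.296], [0.0, 0.0, 0.0, 1.0]] 0.9960123697916666
{'t': 0.1, 'q': array([ 9.64502058e-01,  5.28351384e-01,  1.43373138e+00, -2.73006859e-05,
        1.18137816e+00, -1.78501568e-01]), 'qd': array([ 0.00055224, -0.00176269, -0.00203172, -0.00114683,  0.00011564,
       -0.00123117]), 'tau': array([-8.55302333e-04, -4.43304133e+01, -1.78586143e+01, -2.68264284e-04,
        3.93436974e-03,  3.43493639e-05]), 'tcp_pos': array([0.25909648, 0.56844247, 0.40385817]), 'tool_rot': array([ 2.12263890e-01,  9.77211936e-01, -8.67960565e-04, -3.45552958e-04]), 'force': array([-0.00119667, -0.75671976, -0.3707399 ]), 'ft_torque': array([-0.01602704,  0.05709581, -0.01681182]), 'finger_gap': 0.9971292833489029}
```

View pics/t1.png

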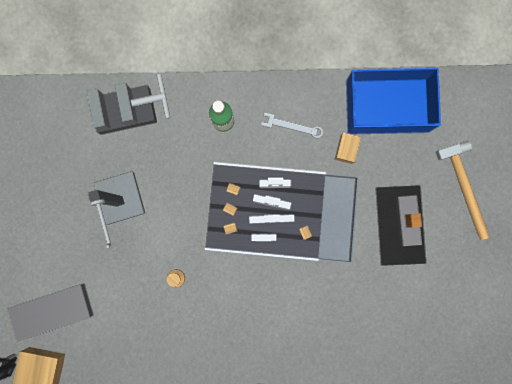

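View pics/s1.png

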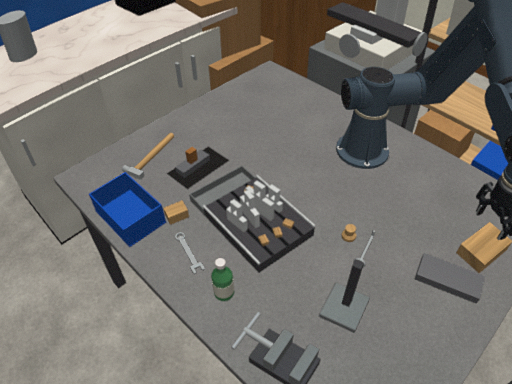

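The top view shows four plates, at pixels (275,183), (272,201), (271,219) and (264,238). There are at least four chips: (233,188), (230,209), (229,228) and (306,232). The hook stand is at (118,200), with its bar tip at (108,244). The scraper is on its mat at (411,221). I'll measure next.

```bash
python3 - <<'E'
from h import *
from scipy import ndimage as nd
for n in('t1','s1'):
    d=np.load(n+'.npz');P=d['P'];I=d['I']
    hsv=cv2.cvtColor(I,cv2.COLOR_BGR2HSV)
    x,y,z=P[...,0],P[...,1],P[...,2]
    print(n)
    reg=(x>.25)&(x<.65)&(y>-.3)&(y<.2)
    m=reg&(z>.09)&(z<.2)
    L,k=nd.label(m)
    for i in range(1,k+1):
        q=P[L==i]
        if len(q)<8: continue
        t=q[q[:,2]>np.percentile(q[:,2],90)-.008]
        c,(w,h),a=cv2.minAreaRect((t[:,:2]*1000).astype(np.float32))
        print('hi',len(q),np.round(q.mean(0),3),'topz',np.percentile(q[:,2],90).round(3),'rect',np.round(c),round(w),round(h),round(a))
    o=cv2.inRange(hsv,(8,90,110),(25,255,255))>0
    L,k=nd.label(o)
    for i in range(1,k+1):
        q=P[L==i]
        if len(q)<15: continue
        vv,uu=np.where(L==i)
        if q[:,2].mean()<.2:print('wood',len(q),(uu.mean().round(),vv.mean().round()),np.round(np.median(q,0),3),q[:,2].max().round(3))
    # bed slab
    m=(z>.040)&(z<.049)&(x>.2)&(x<.7)&(y>-.3)&(y<.3)
    L,k=nd.label(m); i=np.argmax(np.bincount(L.ravel())[1:])+1; q=P[L==i]
    print('slab',[ [np.round(v) for v in r] if np.ndim(r) else round(r) for r in cv2.minAreaRect((q[:,:2]*1000).astype(np.float32))])
    # hook
    m=(z>.185)&(z<.24)&(y>.2)&(y<.6)&(x>.3)&(x<.65)
    q=P[m]
    if len(q):
        for xx in np.arange(.3,.62,.02):
            s=q[(q[:,0]>=xx)&(q[:,0]<xx+.02)]
            if len(s):print('hook',xx.round(2),len(s),np.round(np.median(s,0),4),s[:,2].max().round(3),np.ptp(s[:,1]).round(3))
E
```

```text
t1
hi 216 [ 0.624 -0.045  0.118] topz 0.145 rect [625. -46.] 34 15 89
hi 270 [ 0.577 -0.037  0.123] topz 0.155 rect [577. -37.] 36 16 77
hi 315 [ 0.534 -0.036  0.134] topz 0.167 rect [535. -36.] 35 14 89
hi 90 [ 0.489 -0.015  0.131] topz 0.134 rect [489. -15.] 34 12 89
wood 514 (np.float64(348.0), np.float64(148.0)) [ 0.72  -0.243  0.039] 1.296
wood 832 (np.float64(469.0), np.float64(198.0)) [ 0.584 -0.56   0.022] 0.033
wood 104 (np.float64(233.0), np.float64(189.0)) [0.615 0.061 0.057] 0.063
wood 102 (np.float64(230.0), np.float64(209.0)) [0.562 0.07  0.057] 1.296
wood 137 (np.float64(416.0), np.float64(220.0)) [ 0.527 -0.4    0.08 ] 0.085
wood 99 (np.float64(230.0), np.float64(228.0)) [0.513 0.07  0.057] 1.296
wood 97 (np.float64(305.0), np.float64(232.0)) [ 0.5   -0.123  0.058] 0.062
wood 244 (np.float64(175.0), np.float64(278.0)) [0.385 0.215 0.041] 1.296
wood 1167 (np.float64(35.0), np.float64(369.0)) [0.162 0.573 0.049] 1.296
slab [[np.float64(559.0), np.float64(-21.0)], [np.float64(295.0), np.float64(227.0)], 84]
hook 0.46 13 [0.4775 0.3351 0.2139] 0.219 0.008
hook 0.48 32 [0.
[... 1273 characters left out ...]
05 ] 1.117
wood 155 (np.float64(349.0), np.float64(232.0)) [0.387 0.222 0.023] 1.117
wood 63 (np.float64(277.0), np.float64(231.0)) [0.562 0.069 0.059] 0.064
wood 68 (np.float64(263.0), np.float64(239.0)) [0.615 0.061 0.059] 1.117
slab [[np.float64(557.0), np.float64(-23.0)], [np.float64(297.0), np.float64(230.0)], 84]
hook 0.46 14 [0.4772 0.3388 0.214 ] 0.219 0.008
hook 0.48 22 [0.4881 0.3392 0.2037] 0.213 0.013
hook 0.5 20 [0.5094 0.3465 0.204 ] 0.206 0.011
hook 0.52 22 [0.5306 0.3525 0.2033] 0.206 0.012
hook 0.54 18 [0.5507 0.3581 0.202 ] 0.206 0.01
hook 0.56 44 [0.5745 0.3705 0.2113] 0.218 0.031
hook 0.58 96 [0.5926 0.3733 0.2136] 0.218 0.034
hook 0.6 45 [0.6025 0.3673 0.2028] 0.215 0.02
```

```bash
cat >> h.py <<'E'
def tool():
    from scipy.spatial.transform import Rotation as R
    s=sense(); return s,np.array(s['tcp_pos']),R.from_quat(s['tool_rot']).as_matrix()
def goto(p,yawx,off=.155):
    """p: grasp point target world, tool x heading yawx deg -> tool shift mm, turn deg"""
    s,t,M=tool(); tgt=np.array(p)+[0,0,off]
    d=M.T@(tgt-t)*1000; cur=np.degrees(np.arctan2(M[1,0],M[0,0]))
    turn=-((yawx-cur+180)%360-180)
    print('shift',d.round(1),'turn',round(turn,1),'cur grasp',(t+M[:,2]*.155).round(4),'yaw',cur.round(2),'tilt z',M[:,2].round(3),'q',s['q'].round(2),'gap',round(s['finger_gap'],3),'t',round(s['t'],1),'F',np.round(s['force'],1))
E
python3 - <<'E'
from h import *
d=np.load('t1.npz');P=d['P'].reshape(-1,3)
for n,c,H in((1,(.535,-.036),.167),(2,(.577,-.037),.155),(3,(.625,-.046),.143),(4,(.489,-.015),.131)):
    h=H-.045-.05 # body height
    q=P[(abs(P[:,0]-c[0])<.022)&(abs(P[:,1]-c[1])<.065)&(P[:,2]>.045+h-.006)&(P[:,2]<H+.006)]
    b=q[q[:,2]<.045+h+.006]; t=q[q[:,2]>H-.006]
    for w in(q,b):
        u,s,v=np.linalg.svd(w[:,:2]-w[:,:2].mean(0)); print(n,len(w),'yaw',np.degrees(np.arctan(-v[0][0]/v[0][1])).round(1),w.mean(0).round(4),end=' | ')
    print('head',t.mean(0).round(4),'yext',np.round([b[:,1].min(),b[:,1].max(),t[:,1].min(),t[:,1].max()],3))
for n in('t1','s1'):
    P=np.load(n+'.npz')['P'].reshape(-1,3)
    q=P[(P[:,2]>.198)&(P[:,2]<.209)&(P[:,0]>.484)&(P[:,0]<.565)&(P[:,1]>.3)&(P[:,1]<.4)]
    a,b=np.polyfit(q[:,0],q[:,1],1); print('bar slope deg',np.degrees(np.arctan(a)),'y@.5',a*.5+b,'y@.57',a*.57+b,len(q))
    k=P[(P[:,2]>.198)&(P[:,2]<.225)&(P[:,0]>.45)&(P[:,0]<.65)&(P[:,1]>.3)&(P[:,1]<.42)]
    e=np.array([np.cos(np.arctan(a)),np.sin(np.arctan(a))]); o=np.array([.5,a*.5+b]); r=(k[:,:2]-o)@e; l=(k[:,:2]-o)@[-e[1],e[0]]
    w=[(rr.round(3),np.ptp(l[(r>=rr)&(r<rr+.005)]).round(3)) for rr in np.arange(.05,.1,.005) if ((r>=rr)&(r<rr+.005)).any()]
    print('tip r',r.min().round(4),w,'e',e.round(3))
    m=P[(P[:,2]>.0015)&(P[:,2]<.0015)]
goto((.535,-.036,.26),180+1)
E
```

```text
1 309 yaw 1.4 [ 0.5343 -0.0359  0.1346] | 1 195 yaw 1.5 [ 0.5342 -0.0361  0.1165] | head [ 0.5347 -0.0357  0.1662] yext [-0.09   0.019 -0.054 -0.018]
2 260 yaw -13.4 [ 0.5767 -0.0372  0.1246] | 2 150 yaw -13.5 [ 0.5768 -0.0374  0.1042] | head [ 0.5772 -0.0373  0.1539] yext [-0.084  0.009 -0.055 -0.019]
3 233 yaw -0.4 [ 0.624  -0.0451  0.1161] | 3 119 yaw -0.4 [ 0.624  -0.0441  0.0926] | head [ 0.6246 -0.0461  0.1428] yext [-0.083 -0.009 -0.063 -0.029]
4 156 yaw 0.5 [ 0.4889 -0.0166  0.1093] | 4 66 yaw 0.6 [ 0.4893 -0.0188  0.0804] | head [ 0.4886 -0.0149  0.1305] yext [-0.045  0.016 -0.032  0.002]
bar slope deg 16.031628166393787 y@.5 0.3430971566336435 y@.57 0.36321115853968317 133
tip r -0.0277 [(np.float64(0.05), np.float64(0.006)), (np.float64(0.055), np.float64(0.008)), (np.float64(0.06), np.float64(0.007)), (np.float64(0.065), np.float64(0.006)), (np.float64(0.07), np.float64(0.006)), (np.float64(0.075), np.float64(0.029)), (np.float64(0.08), np.float64(0.025)), (np.float64(0.085), np.float64(0.023)), (np.float64(0.09), np.float64(0.025)), (np.float64(0.095), np.float64(0.023))] e [0.961 0.276]
bar slope deg 15.055994999405906 y@.5 0.3440627028130966 y@.57 0.36289248798388096 78
tip r -0.0288 [(np.float64(0.05), np.float64(0.006)), (np.float64(0.055), np.float64(0.006)), (np.float64(0.06), np.float64(0.007)), (np.float64(0.07), np.float64(0.024)), (np.float64(0.075), np.float64(0.033)), (np.float64(0.08), np.float64(0.03)), (np.float64(0.085), np.float64(0.024)), (np.float64(0.09), np.float64(0.022)), (np.float64(0.095), np.float64(0.023))] e [0.966 0.26 ]
shift [-501.8 -435.5  -10.5] turn -25.5 cur grasp [0.2589 0.5682 0.2489] yaw 155.49 tilt z [-0.001 -0.002 -1.   ] q [ 0.96  0.53  1.43 -0.    1.18 -0.18] gap 0.997 t 0.1 F [-0.  -0.8 -0.4]
```

Call:
servo_tool:
  rows:
    - [[-498, -438, -11], -25.5, 1]
    - [[-498, -438, -11], -25.5, 1]
    - [[-498, -438, -11], -25.5, 1]
    - [[-498, -438, -11], -25.5, 1]
    - [[-498, -438, -11], -25.5, 1]
    - [[-498, -438, -11], -25.5, 1]
    - [[-498, -438, -11], -25.5, 1]
    - [[-498, -438, -11], -25.5, 1]

```text
t: 0.9
tcp_pos: [0.4207, 0.2076, 0.411]
tool_rot: [-0.009, 1.0, -0.001, -0.001]
force: [1.5, -0.4, 0.3]
finger_gap: 0.997
```

```bash
python3 -c "
from h import *
goto((.531,-.036,.24),181.4)"
```

```text
shift [-106.1 -245.5   16.3] turn -0.4 cur grasp [0.4205 0.2073 0.256 ] yaw -179.0 tilt z [-0.001 -0.002 -1.   ] q [ 0.22  0.31  1.8  -0.    1.03 -1.37] gap 0.997 t 0.9 F [ 1.5 -0.4  0.3]
```

Call:
servo_tool:
  rows:
    - [[-106, -245, 16], -0.4, 1]
    - [[-106, -245, 16], -0.4, 1]
    - [[-106, -245, 16], -0.4, 1]
    - [[-106, -245, 16], -0.4, 1]
    - [[-106, -245, 16], -0.4, 1]
    - [[-106, -245, 16], -0.4, 1]
    - [[-106, -245, 16], -0.4, 1]
    - [[-106, -245, 16], -0.4, 1]

```text
t: 1.7
tcp_pos: [0.5302, -0.035, 0.3947]
tool_rot: [-0.012, 1.0, -0.0, -0.002]
force: [-0.5, 0.4, -0.2]
finger_gap: 1.004
```

```bash
python3 -c "
from h import *
s=snap('wrist','w1.png');print(s['vertical_fov'],s['cx'],s['cy'],s['k1'],np.round(s['cam_to_world'],3).tolist())
goto((.531,-.036,.150),181.4)"
```

```text
61.10323785794741 257.27441069297436 191.35316651953428 -0.029002396494156108 [[-0.024, 0.953, 0.303, 0.452], [1.0, 0.023, 0.008, -0.038], [0.001, 0.303, -0.953, 0.363], [0.0, 0.0, 0.0, 1.0]]
shift [-1.3 -1.7 89.9] turn 0.0 cur grasp [ 0.5295 -0.0344  0.2399] yaw -178.55 tilt z [-0.004 -0.    -1.   ] q [-0.27  0.41  1.68 -0.    1.05 -1.87] gap 0.997 t 1.8 F [ 0.1  0.9 -0.2]
```

View pics/w1.png

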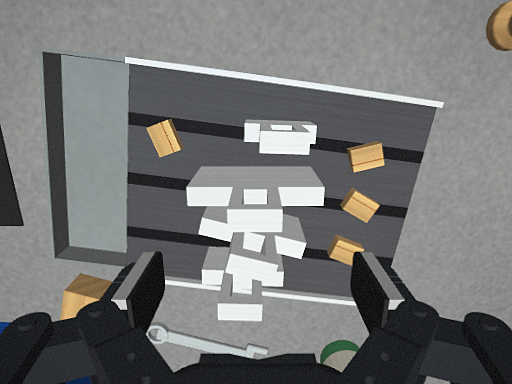

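The wrist view shows plate 1 centred between the open fingers (head at about (255,215)), with four chips visible. Next I'll descend and grip.

Call:
servo_tool:
  rows:
    - [[-1, -1.7, 40], 0, 1]
    - [[-1, -1.7, 75], 0, 1]
    - [[-1, -1.7, 90], 0, 1]
    - [[-1, -1.7, 90], 0, 1]
    - [[-1, -1.7, 90], 0, -0.3]
    - [[-1, -1.7, 90], 0, -0.3]
    - [[-1, -1.7, 90], 0, -0.3]
    - [[-1, -1.7, 90], 0, -0.3]
  force: 50

```text
t: 2.55
tcp_pos: [0.5311, -0.0361, 0.3062]
tool_rot: [-0.013, 1.0, -0.001, -0.001]
force: [-0.7, -0.6, 3.3]
finger_gap: 0.416
```

```bash
python3 -c "
from h import *
goto((.531,-.036,.150),181.4)"
```

```text
shift [0.1 0.1 1.2] turn 0.1 cur grasp [ 0.5309 -0.0363  0.1512] yaw -178.54 tilt z [-0.001 -0.001 -1.   ] q [-0.28  0.55  1.76 -0.    0.84 -1.87] gap 0.416 t 2.5 F [-0.7 -0.6  3.3]
```

Call:
servo_tool:
  rows:
    - [[0, 0, -15], 0, -0.5]
    - [[0, 0, -40], 0, -0.5]
    - [[0, 0, -70], 0, -0.5]
    - [[0, 0, -100], 0, -0.5]
    - [[0, 0, -120], 0, -0.5]
    - [[0, 0, -125], 0, -0.5]
  force: 60

```text
t: 3.15
tcp_pos: [0.5314, -0.036, 0.4335]
tool_rot: [-0.013, 1.0, -0.001, 0.002]
force: [0.6, 0.6, -4.3]
finger_gap: 0.414
```

```bash
cat >> h.py <<'E'
A=np.radians(15.6);E_=np.array([np.cos(A),np.sin(A)]);O_=np.array([.5,.3435])
def hook(r,z,yaw=195.6):
    p=O_+r*E_; goto((p[0],p[1],z),yaw)
E
python3 -c "
from h import *
hook(-.0655,.2175+.04)"
```

```text
shift [ 85.3 364.2  19.7] turn -14.1 cur grasp [ 0.5319 -0.0364  0.2785] yaw -178.55 tilt z [ 0.003 -0.002 -1.   ] q [-0.28  0.37  1.63 -0.    1.14 -1.87] gap 0.414 t 3.1 F [ 0.6  0.6 -4.3]
```

Call:
servo_tool:
  rows:
    - [[5, 20, 0], -2, -0.5]
    - [[14, 60, 0], -4, -0.5]
    - [[25, 107, 0], -6, -0.5]
    - [[36, 155, 5], -8, -0.5]
    - [[47, 202, 10], -10, -0.5]
    - [[58, 250, 15], -12, -0.5]
    - [[70, 298, 20], -14, -0.5]
    - [[78, 335, 20], -14, -0.5]

```text
t: 3.95
tcp_pos: [0.4428, 0.2989, 0.4101]
tool_rot: [-0.135, 0.991, -0.002, -0.001]
force: [-0.2, -1.1, -4.2]
finger_gap: 0.414
```

```bash
python3 -c "
from h import *
hook(-.0655,.2175)"
```

```text
shift [-1.6 27.7 37.5] turn -0.1 cur grasp [0.4426 0.2983 0.2551] yaw -164.45 tilt z [-0.002 -0.004 -1.   ] q [ 0.39  0.4   1.65 -0.    1.09 -1.46] gap 0.414 t 4.0 F [-0.2 -1.1 -4.2]
```

Call:
servo_tool:
  rows:
    - [[-1, 15, 20], 0, -0.5]
    - [[-1.6, 27.7, 35], 0, -0.5]
    - [[-1.6, 27.7, 37.5], 0, -0.5]
    - [[-1.6, 27.7, 37.5], 0, -0.5]
    - [[-1.6, 27.7, 37.5], 0, -0.5]

```text
t: 4.45
tcp_pos: [0.4376, 0.3249, 0.3727]
tool_rot: [-0.135, 0.991, -0.002, -0.001]
force: [0.3, 0.3, -4.4]
finger_gap: 0.412
```

```bash
python3 -c "
from h import *
s=snap('wrist');c=snap('scene');t=snap('top')
cv2.imwrite('pics/m1.png',np.vstack([s['image'][:, :],cv2.resize(c['image'][200:344,290:482],(512,384))])[:, :])
cv2.imwrite('pics/m1.png',np.hstack([cv2.resize(s['image'],(400,300)),cv2.resize(c['image'][220:340,290:450],(400,300),interpolation=2)]))
P=cloud(c).reshape(-1,3)
q=P[(abs(P[:,2]-.235)<.03)&(np.hypot(P[:,0]-.437,P[:,1]-.326)<.06)]
r=(q[:,:2]-O_)@E_;l=(q[:,:2]-O_)@[-E_[1],E_[0]]
m=q[:,2]<.228
print('plate? r',np.percentile(r[m],[5,50,95]).round(3),'l',np.percentile(l[m],[5,95]).round(3),q[m][:,2].max(),m.sum())
hook(-.0655,.2175)"
```

```text
plate? r [-0.061 -0.057 -0.024] l [-0.031  0.025] 0.22782079214314144 115
shift [0.4 1.  0.8] turn -0.1 cur grasp [0.4375 0.3245 0.2183] yaw -164.55 tilt z [-0.    -0.003 -1.   ] q [ 0.43  0.46  1.67 -0.    1.01 -1.4 ] gap 0.408 t 4.6 F [-0.1  0.1 -3.6]
```

View pics/m1.png

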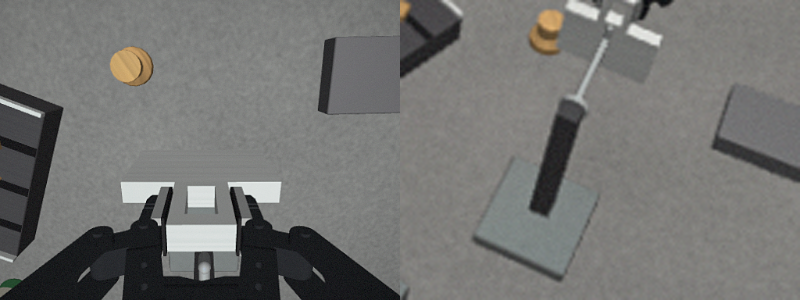

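Call:
servo_tool:
  rows:
    - [[-15, 1, 0], 0, -0.5]
    - [[-35, 1, 0], 0, -0.5]
    - [[-60, 1, 0], 0, -0.5]
    - [[-85, 1, 0], 0, -0.5]
    - [[-108, 1, 0], 0, -0.5]
    - [[-120, 1, 0], 0, -0.5]
    - [[-124, 1, 0], 0, -0.5]
    - [[-124, 1, 0], 0, -0.5]

```text
t: 5.4
tcp_pos: [0.5572, 0.3585, 0.3732]
tool_rot: [-0.134, 0.991, -0.002, -0.0]
force: [0.8, -0.7, -4.0]
finger_gap: 0.413
```

```bash
python3 -c "
from h import *
hook(.064,.2185)"
```

```text
shift [-4.9  1.  -0.3] turn -0.2 cur grasp [0.5571 0.358  0.2182] yaw -164.6 tilt z [-0.    -0.003 -1.   ] q [ 0.4   0.61  1.36 -0.    1.17 -1.43] gap 0.413 t 5.4 F [ 0.8 -0.7 -4. ]
```

Call:
servo_tool:
  rows:
    - [[-2, 1, 0], 0, -0.5]
    - [[-4, 1, 0], 0, -0.5]
    - [[-5, 1, 0], 0, -0.5]
    - [[-5, 1, 0], 0, -0.5]

```text
t: 5.8
tcp_pos: [0.5616, 0.3608, 0.3733]
tool_rot: [-0.134, 0.991, -0.002, -0.0]
force: [0.3, 0.1, -3.5]
finger_gap: 0.409
```

Call:
servo_tool:
  rows:
    - [[-1, 0, 0], 0, -0.5]
    - [[-1.5, 0, 0], 0, -0.5]
    - [[-1.5, 0, 0], 0, -0.5]

```text
t: 6.1
tcp_pos: [0.5626, 0.3612, 0.3733]
tool_rot: [-0.134, 0.991, -0.002, -0.001]
force: [-2.5, -0.5, -1.6]
finger_gap: 0.411
```

Call:
servo_tool:
  rows:
    - [[0.3, 0, 8], 0, -0.5]
    - [[0.3, 0, 15], 0, -0.5]
    - [[0.3, 0, 18], 0, -0.5]
    - [[0.3, 0, 19], 0, -0.5]
    - [[0.3, 0, 20], 0, -0.5]
    - [[0.3, 0, 20], 0, -0.5]

```text
t: 6.7
tcp_pos: [0.5625, 0.3611, 0.3534]
tool_rot: [-0.134, 0.991, -0.002, -0.001]
force: [0.4, -0.2, -2.8]
finger_gap: 0.418
```

```bash
python3 -c "
from h import *
hook(.064,.2)"
```

```text
shift [ 0.9 -0.1 -1.6] turn -0.2 cur grasp [0.5623 0.3605 0.1984] yaw -164.59 tilt z [-0.001 -0.004 -1.   ] q [ 0.4   0.64  1.36 -0.    1.14 -1.43] gap 0.418 t 6.7 F [ 0.4 -0.2 -2.8]
```

Not yet supported; I'll lower it a bit more.

Call:
servo_tool:
  rows:
    - [[-0.3, 0, 0.7], 0, -0.5]
    - [[-0.3, 0, 1.4], 0, -0.5]
    - [[-0.3, 0, 1.4], 0, -0.5]

```text
t: 7.0
tcp_pos: [0.5625, 0.3611, 0.353]
tool_rot: [-0.134, 0.991, -0.002, -0.001]
force: [-3.0, -0.7, 2.7]
finger_gap: 0.414
```

Call:
servo_tool:
  rows:
    - [[0, 0, 0], 0, 0.1]
    - [[0, 0, 0], 0, 0.3]
    - [[0, 0, 0], 0, 0.5]
    - [[0, 0, -15], 0, 0.7]
    - [[0, 0, -45], 0, 1]
    - [[0, 0, -80], 0, 1]
    - [[0, 0, -80], 0, 1]

```text
t: 7.7
tcp_pos: [0.564, 0.3621, 0.4403]
tool_rot: [-0.134, 0.991, 0.0, 0.006]
force: [0.6, -0.5, 0.7]
finger_gap: 1.003
```

```bash
python3 -c "
from h import *
A_=np.radians(13.4)
goto((.5772-.004*np.cos(A_),-.0373+.004*np.sin(A_),.25),180-13.4)
s=snap('wrist');c=snap('scene');t=snap('top')
cv2.imwrite('pics/m2.png',np.hstack([cv2.resize(s['image'],(400,300)),cv2.resize(c['image'][220:340,290:450],(400,300),interpolation=2)]))
P=cloud(t).reshape(-1,3)
for z0,z1 in((.155,.17),(.206,.217)):
  q=P[(P[:,2]>z0)&(P[:,2]<z1)&(np.hypot(P[:,0]-.56,P[:,1]-.36)<.07)]
  r=(q[:,:2]-O_)@E_;l=(q[:,:2]-O_)@[-E_[1],E_[0]]
  print(len(q),r.min(),r.max(),l.min(),l.max(),q[:,2].max())
"
```

```text
shift [  97.5 -386.6   34.7] turn 28.8 cur grasp [0.5658 0.3624 0.2853] yaw -164.56 tilt z [ 0.011  0.002 -1.   ] q [ 0.4   0.56  1.27 -0.    1.3  -1.43] gap 1.003 t 7.7 F [ 0.6 -0.5  0.7]
197 0.05921380079384007 0.07558947753046526 -0.054236070101838174 0.05611925269622498 0.16982742283275787
72 0.006684417463247981 0.10511123205923366 -0.017654139853669787 0.01841022454458075 0.2166249680289225
```

View pics/m2.png

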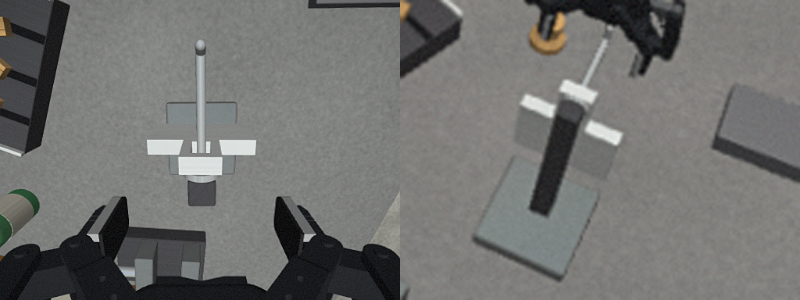

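Call:
servo_tool:
  rows:
    - [[12, -48, 0], 5, 1]
    - [[24, -97, 0], 13, 1]
    - [[36, -145, 0], 21, 1]
    - [[48, -193, 10], 28.8, 1]
    - [[60, -240, 20], 28.8, 1]
    - [[72, -290, 30], 28.8, 1]
    - [[84, -336, 34], 28.8, 1]
    - [[97.5, -386.6, 34.7], 28.8, 1]

```text
t: 8.65
tcp_pos: [0.5703, -0.0368, 0.3981]
tool_rot: [0.116, 0.993, -0.001, -0.002]
force: [1.3, 0.4, 1.2]
finger_gap: 0.998
```

```bash
python3 -c "
from h import *
A_=np.radians(13.4)
goto((.5772-.004*np.cos(A_),-.0373+.004*np.sin(A_),.137),180-13.4)"
```

```text
shift [ -3.3   1.4 106.1] turn 0.0 cur grasp [ 0.5695 -0.0371  0.2431] yaw 166.63 tilt z [-0.005 -0.002 -1.   ] q [-0.26  0.46  1.57 -0.    1.11 -1.59] gap 0.998 t 8.7 F [1.3 0.4 1.2]
```

Call:
servo_tool:
  rows:
    - [[-3, 1.4, 30], 0, 1]
    - [[-3, 1.4, 70], 0, 1]
    - [[-3, 1.4, 100], 0, 1]
    - [[-3, 1.4, 106], 0, 1]
    - [[-3, 1.4, 106], 0, -0.5]
    - [[-3, 1.4, 106], 0, -0.5]
    - [[-3, 1.4, 106], 0, -0.5]
    - [[-3, 1.4, 106], 0, -0.5]
  force: 60

```text
t: 9.45
tcp_pos: [0.5736, -0.0363, 0.2939]
tool_rot: [0.116, 0.993, -0.002, -0.001]
force: [-1.0, -0.7, 3.2]
finger_gap: 0.414
```

```bash
python3 -c "
from h import *
A_=np.radians(13.4)
goto((.5772-.004*np.cos(A_),-.0373+.004*np.sin(A_),.25),180-13.4)"
```

```text
shift [   0.4   -0.5 -111.1] turn 0.1 cur grasp [ 0.5733 -0.0368  0.1389] yaw 166.66 tilt z [-0.002 -0.003 -1.   ] q [-0.26  0.61  1.66 -0.    0.87 -1.59] gap 0.414 t 9.4 F [-1.  -0.7  3.2]
```

Call:
servo_tool:
  rows:
    - [[0, 0, -15], 0, -0.5]
    - [[0, 0, -40], 0, -0.5]
    - [[0, 0, -75], 0, -0.5]
    - [[0, 0, -105], 0, -0.5]
    - [[0, 0, -118], 0, -0.5]
    - [[0, 0, -120], 0, -0.5]

```text
t: 10.05
tcp_pos: [0.5739, -0.0358, 0.4158]
tool_rot: [0.116, 0.993, -0.002, 0.001]
force: [0.1, -0.0, -3.4]
finger_gap: 0.412
```

```bash
python3 -c "
from h import *
hook(-.0655,.2175)"
```

```text
shift [216.8 320.5  41.5] turn -28.9 cur grasp [ 0.5743 -0.0364  0.2608] yaw 166.67 tilt z [ 0.002 -0.004 -1.   ] q [-0.26  0.45  1.55 -0.    1.14 -1.59] gap 0.412 t 10.1 F [ 0.1 -0.  -3.4]
```

Call:
servo_tool:
  rows:
    - [[12, 17, 0], -3, -0.5]
    - [[38, 56, 0], -7, -0.5]
    - [[66, 97, 0], -11, -0.5]
    - [[93, 138, 0], -15, -0.5]
    - [[121, 179, 5], -19, -0.5]
    - [[148, 219, 15], -24, -0.5]
    - [[175, 259, 25], -29, -0.5]
    - [[198, 293, 35], -29, -0.5]

```text
t: 10.85
tcp_pos: [0.4469, 0.2966, 0.377]
tool_rot: [-0.137, 0.991, -0.002, -0.001]
force: [1.1, -0.3, -3.0]
finger_gap: 0.41
```

```bash
python3 -c "
from h import *
hook(-.0655,.2180)"
```

```text
shift [ 1.6 30.9  3.9] turn 0.2 cur grasp [0.4467 0.2958 0.222 ] yaw -164.2 tilt z [-0.001 -0.005 -1.   ] q [ 0.38  0.45  1.68 -0.01  1.02 -1.47] gap 0.41 t 10.8 F [ 1.1 -0.3 -3. ]
```

Call:
servo_tool:
  rows:
    - [[1, 18, 3], 0, -0.5]
    - [[1.6, 30.9, 3.9], 0.2, -0.5]
    - [[1.6, 30.9, 3.9], 0.2, -0.5]
    - [[1.6, 30.9, 3.9], 0.2, -0.5]
    - [[1.6, 30.9, 3.9], 0.2, -0.5]

```text
t: 11.35
tcp_pos: [0.4376, 0.3248, 0.373]
tool_rot: [-0.135, 0.991, -0.003, -0.001]
force: [1.1, 0.1, -2.6]
finger_gap: 0.414
```

```bash
python3 -c "
from h import *
hook(.048,.2180)"
```

```text
shift [-113.1    1.5   -0.2] turn -0.1 cur grasp [0.4375 0.3239 0.218 ] yaw -164.5 tilt z [-0.001 -0.006 -1.   ] q [ 0.43  0.46  1.67 -0.01  1.02 -1.4 ] gap 0.414 t 11.3 F [ 1.1  0.1 -2.6]
```

Call:
servo_tool:
  rows:
    - [[-15, 1.5, 0], 0, -0.5]
    - [[-35, 1.5, 0], 0, -0.5]
    - [[-60, 1.5, 0], 0, -0.5]
    - [[-82, 1.5, 0], 0, -0.5]
    - [[-100, 1.5, 0], 0, -0.5]
    - [[-108, 1.5, 0], 0, -0.5]
    - [[-110, 1.5, 0], 0, -0.5]
    - [[-110, 1.5, 0], 0, -0.5]

```text
t: 12.15
tcp_pos: [0.543, 0.3549, 0.3726]
tool_rot: [-0.134, 0.991, -0.003, -0.002]
force: [0.0, 0.6, -3.1]
finger_gap: 0.413
```

Call:
servo_tool:
  rows:
    - [[-1, 0, 0], 0, -0.5]
    - [[-2, 0, 0], 0, -0.5]
    - [[-2.5, 0, 0], 0, -0.5]
    - [[-2.5, 0, 0], 0, -0.5]

```text
t: 12.55
tcp_pos: [0.5452, 0.3556, 0.3727]
tool_rot: [-0.135, 0.991, -0.003, -0.001]
force: [0.5, 0.3, -2.9]
finger_gap: 0.413
```

Call:
servo_tool:
  rows:
    - [[-1, 0, 0], 0, -0.5]
    - [[-2, 0, 0], 0, -0.5]
    - [[-2, 0, 0], 0, -0.5]

```text
t: 12.85
tcp_pos: [0.5468, 0.3562, 0.3727]
tool_rot: [-0.135, 0.991, -0.003, -0.002]
force: [-1.3, 0.2, -2.3]
finger_gap: 0.417
```

Call:
servo_tool:
  rows:
    - [[-0.6, 0, 0], 0, -0.5]
    - [[-1, 0, 0], 0, -0.5]
    - [[-1, 0, 0], 0, -0.5]

```text
t: 13.15
tcp_pos: [0.5472, 0.3564, 0.3727]
tool_rot: [-0.135, 0.991, -0.003, -0.003]
force: [-4.6, -1.5, -0.8]
finger_gap: 0.409
```

Call:
servo_tool:
  rows:
    - [[0.5, 0, 8], 0, -0.5]
    - [[0.5, 0, 15], 0, -0.5]
    - [[0.5, 0, 18], 0, -0.5]
    - [[0.5, 0, 19], 0, -0.5]
    - [[0.3, 0, 20], 0, -0.5]
    - [[0, 0, 20.5], 0, -0.5]
    - [[0, 0, 20.5], 0, -0.5]

```text
t: 13.85
tcp_pos: [0.5471, 0.3561, 0.3526]
tool_rot: [-0.135, 0.991, -0.003, -0.003]
force: [-1.9, -1.8, 1.0]
finger_gap: 0.413
```

Supported and in contact, so I'll release and go for plate 3.

Call:
servo_tool:
  rows:
    - [[0, 0, 0.5], 0, 0.1]
    - [[0, 0, 0.5], 0, 0.3]
    - [[0, 0, 0], 0, 0.5]
    - [[0, 0, -15], 0, 0.7]
    - [[0, 0, -45], 0, 1]
    - [[0, 0, -80], 0, 1]
    - [[0, 0, -80], 0, 1]

```text
t: 14.55
tcp_pos: [0.549, 0.3575, 0.4388]
tool_rot: [-0.135, 0.991, -0.001, 0.003]
force: [0.6, 0.8, 0.9]
finger_gap: 0.999
```

```bash
cat >> h.py <<'E'
def hung():
    for n in('top','scene'):
      P=cloud(snap(n)).reshape(-1,3)
      r=(P[:,:2]-O_)@E_;l=(P[:,:2]-O_)@[-E_[1],E_[0]]
      q=(P[:,2]>.13)&(P[:,2]<.17)&(abs(l)<.06)&(abs(l)>.022)&(r>-.04)&(r<.09)
      print(n,'body r hist',np.histogram(r[q],np.arange(-.02,.09,.004)),'l',l[q].min().round(3),l[q].max().round(3)) if q.any() else print(n,0)
E
python3 -c "
from h import *
np.set_printoptions(precision=3,suppress=True,linewidth=150)
goto((.6246-.004,-.0461,.245),180-.4)
hung()"
```

```text
shift [  39.  -407.9   40.1] turn 15.9 cur grasp [0.55  0.357 0.284] yaw -164.51 tilt z [ 0.006 -0.002 -1.   ] q [ 0.41  0.54  1.31 -0.    1.29 -1.43] gap 0.999 t 14.6 F [0.6 0.8 0.9]
top body r hist (array([ 0,  0,  0,  0,  0,  0,  0,  0,  0,  0,  0,  0,  0,  0,  0, 30, 41, 35, 31, 34, 26, 25, 26, 21,  0,  0,  0]), array([-0.02 , -0.016, -0.012, -0.008, -0.004,  0.   ,  0.004,  0.008,  0.012,  0.016,  0.02 ,  0.024,  0.028,  0.032,  0.036,  0.04 ,  0.044,
        0.048,  0.052,  0.056,  0.06 ,  0.064,  0.068,  0.072,  0.076,  0.08 ,  0.084,  0.088])) l -0.054 0.048
scene body r hist (array([  0,   0,   0,   0,   0,   0,   0,   0,   0,   0,   0,   0,   0,   0,   0,   4,  28,  21,  20,  25,  36,  31,  36, 164,  30,   0,   0]), array([-0.02 , -0.016, -0.012, -0.008, -0.004,  0.   ,  0.004,  0.008,  0.012,  0.016,  0.02 ,  0.024,  0.028,  0.032,  0.036,  0.04 ,  0.044,
        0.048,  0.052,  0.056,  0.06 ,  0.064,  0.068,  0.072,  0.076,  0.08 ,  0.084,  0.088])) l -0.054 0.055
```

Call:
servo_tool:
  rows:
    - [[5, -48, 0], 5, 1]
    - [[10, -98, 0], 10, 1]
    - [[15, -147, 0], 15.9, 1]
    - [[20, -196, 10], 15.9, 1]
    - [[25, -245, 20], 15.9, 1]
    - [[30, -294, 30], 15.9, 1]
    - [[35, -343, 40], 15.9, 1]
    - [[39, -392, 40], 15.9, 1]

```text
t: 15.45
tcp_pos: [0.6136, -0.0332, 0.3929]
tool_rot: [0.004, 1.0, -0.002, -0.004]
force: [0.4, 0.7, -0.1]
finger_gap: 0.997
```

```bash
python3 -c "
from h import *
goto((.6246-.004,-.0461,.125),180-.4)"
```

```text
shift [ -8.1 -12.4 112.9] turn -0.0 cur grasp [ 0.6123 -0.0338  0.2379] yaw 179.59 tilt z [-0.009 -0.004 -1.   ] q [-0.23  0.53  1.47 -0.01  1.15 -1.8 ] gap 0.997 t 15.4 F [ 0.4  0.7 -0.1]
```

Call:
servo_tool:
  rows:
    - [[-7, -12.4, 20], 0, 1]
    - [[-7, -12.4, 65], 0, 1]
    - [[-7, -12.4, 100], 0, 1]
    - [[-7, -12.4, 113], 0, 1]
    - [[-7, -12.4, 113], 0, -0.5]
    - [[-7, -12.4, 113], 0, -0.5]
    - [[-7, -12.4, 113], 0, -0.5]
    - [[-7, -12.4, 113], 0, -0.5]

```text
t: 16.25
tcp_pos: [0.6203, -0.0461, 0.2821]
tool_rot: [0.003, 1.0, -0.003, -0.002]
force: [-0.1, -0.5, 2.6]
finger_gap: 0.413
```

```bash
python3 -c "
from h import *
goto((.6246-.004,-.0461,.125),180-.4)"
```

```text
shift [-0.3 -0.   2.1] turn 0.0 cur grasp [ 0.6196 -0.047   0.1271] yaw 179.61 tilt z [-0.004 -0.006 -1.   ] q [-0.25  0.68  1.54 -0.01  0.93 -1.81] gap 0.413 t 16.2 F [-0.1 -0.5  2.6]
```

Call:
servo_tool:
  rows:
    - [[0, 0, -15], 0, -0.5]
    - [[0, 0, -40], 0, -0.5]
    - [[0, 0, -75], 0, -0.5]
    - [[0, 0, -105], 0, -0.5]
    - [[0, 0, -118], 0, -0.5]
    - [[0, 0, -120], 0, -0.5]

```text
t: 16.85
tcp_pos: [0.6211, -0.0453, 0.4046]
tool_rot: [0.003, 1.0, -0.003, 0.0]
force: [0.2, -0.3, -1.3]
finger_gap: 0.412
```

```bash
python3 -c "
from h import *
hook(-.0655,.2180)"
```

```text
shift [186.6 370.2  29. ] turn -16.0 cur grasp [ 0.6211 -0.0463  0.2496] yaw 179.63 tilt z [ 0.    -0.007 -1.   ] q [-0.25  0.52  1.44 -0.01  1.18 -1.81] gap 0.412 t 16.9 F [ 0.2 -0.3 -1.3]
```

Call:
servo_tool:
  rows:
    - [[10, 18, 0], -2, -0.5]
    - [[28, 56, 0], -4, -0.5]
    - [[50, 98, 0], -7, -0.5]
    - [[72, 142, 0], -9, -0.5]
    - [[95, 186, 5], -12, -0.5]
    - [[118, 230, 12], -14, -0.5]
    - [[140, 274, 20], -16, -0.5]
    - [[160, 315, 29], -16, -0.5]

```text
t: 17.65
tcp_pos: [0.46, 0.2725, 0.3715]
tool_rot: [-0.137, 0.991, -0.003, -0.003]
force: [1.1, 0.2, -2.1]
finger_gap: 0.409
```

```bash
python3 -c "
from h import *
hook(-.0655,.2180)"
```

```text
shift [ 7.7 57.6 -1.8] turn 0.2 cur grasp [0.4593 0.2713 0.2165] yaw -164.24 tilt z [-0.004 -0.008 -1.   ] q [ 0.33  0.45  1.69 -0.01  1.   -1.51] gap 0.409 t 17.6 F [ 1.1  0.2 -2.1]
```

Call:
servo_tool:
  rows:
    - [[4, 25, -1], 0, -0.5]
    - [[7.7, 50, -1.8], 0.2, -0.5]
    - [[7.7, 57.6, -1.8], 0.2, -0.5]
    - [[7.7, 57.6, -1.8], 0.2, -0.5]
    - [[7.7, 57.6, -1.8], 0.2, -0.5]
    - [[7.7, 57.6, -1.8], 0.2, -0.5]

```text
t: 18.25
tcp_pos: [0.4373, 0.3249, 0.3727]
tool_rot: [-0.135, 0.991, -0.004, -0.003]
force: [1.0, -0.6, -1.9]
finger_gap: 0.411
```

```bash
python3 -c "
from h import *
hook(.032,.2180)"
```

```text
shift [-97.4   1.2  -1. ] turn -0.1 cur grasp [0.4366 0.3237 0.2177] yaw -164.51 tilt z [-0.005 -0.008 -1.   ] q [ 0.44  0.46  1.67 -0.01  1.02 -1.4 ] gap 0.411 t 18.2 F [ 1.  -0.6 -1.9]
```

Call:
servo_tool:
  rows:
    - [[-15, 1.2, 0], 0, -0.5]
    - [[-35, 1.2, 0], 0, -0.5]
    - [[-57, 1.2, 0], 0, -0.5]
    - [[-77, 1.2, 0], 0, -0.5]
    - [[-89, 1.2, 0], 0, -0.5]
    - [[-94, 1.2, 0], 0, -0.5]
    - [[-95.5, 1.2, 0], 0, -0.5]
    - [[-95.5, 1.2, 0], 0, -0.5]

```text
t: 19.05
tcp_pos: [0.5288, 0.3509, 0.3718]
tool_rot: [-0.134, 0.991, -0.004, -0.003]
force: [-0.3, 0.9, -1.8]
finger_gap: 0.412
```

Call:
servo_tool:
  rows:
    - [[-0.8, 0, 0], 0, -0.5]
    - [[-1.5, 0, 0], 0, -0.5]
    - [[-1.5, 0, 0], 0, -0.5]

```text
t: 19.35
tcp_pos: [0.53, 0.3513, 0.3719]
tool_rot: [-0.134, 0.991, -0.004, -0.003]
force: [0.2, -0.0, -1.9]
finger_gap: 0.41
```

Call:
servo_tool:
  rows:
    - [[-0.8, 0, 0], 0, -0.5]
    - [[-1.3, 0, 0], 0, -0.5]
    - [[-1.3, 0, 0], 0, -0.5]

```text
t: 19.65
tcp_pos: [0.5309, 0.3517, 0.3719]
tool_rot: [-0.135, 0.991, -0.004, -0.004]
force: [-0.5, -0.5, -0.8]
finger_gap: 0.412
```

Call:
servo_tool:
  rows:
    - [[-0.8, 0, 0], 0, -0.5]
    - [[-1.3, 0, 0], 0, -0.5]
    - [[-1.3, 0, 0], 0, -0.5]

```text
t: 19.95
tcp_pos: [0.5314, 0.3519, 0.3719]
tool_rot: [-0.135, 0.991, -0.004, -0.006]
force: [-5.4, -1.4, 1.8]
finger_gap: 0.412
```

Call:
servo_tool:
  rows:
    - [[0.3, 0, 8], 0, -0.5]
    - [[0.3, 0, 15], 0, -0.5]
    - [[0.3, 0, 18], 0, -0.5]
    - [[0.2, 0, 18.7], 0, -0.5]
    - [[0, 0, 19.3], 0, -0.5]
    - [[0, 0, 19.3], 0, -0.5]

```text
t: 20.55
tcp_pos: [0.5312, 0.3517, 0.3529]
tool_rot: [-0.135, 0.991, -0.004, -0.005]
force: [-2.2, -1.2, 1.5]
finger_gap: 0.413
```

Call:
servo_tool:
  rows:
    - [[0, 0, 0.4], 0, 0.1]
    - [[0, 0, 0.4], 0, 0.3]
    - [[0, 0, 0], 0, 0.5]
    - [[0, 0, -15], 0, 0.7]
    - [[0, 0, -45], 0, 1]
    - [[0, 0, -80], 0, 1]
    - [[0, 0, -80], 0, 1]

```text
t: 21.25
tcp_pos: [0.5335, 0.3532, 0.4387]
tool_rot: [-0.135, 0.991, -0.003, 0.001]
force: [0.8, 0.1, 0.1]
finger_gap: 1.0
```

```bash
python3 -c "
from h import *
np.set_printoptions(precision=3,suppress=True,linewidth=150)
goto((.4886-.004,-.0149,.23),180+.5)
P=cloud(snap('top')).reshape(-1,3)
q=P[(P[:,2]>.125)&(P[:,2]<.14)&(abs(P[:,0]-.489)<.04)&(abs(P[:,1]+.015)<.05)];print(q.mean(0),len(q))"
```

```text
shift [ 145.4 -341.4   55.5] turn 15.0 cur grasp [0.534 0.352 0.284] yaw -164.52 tilt z [ 0.002 -0.005 -1.   ] q [ 0.41  0.51  1.35 -0.01  1.27 -1.43] gap 1.0 t 21.2 F [0.8 0.1 0.1]
[ 0.489 -0.015  0.13 ] 90
```

Call:
servo_tool:
  rows:
    - [[19, -45, 0], 5, 1]
    - [[38, -90, 0], 10, 1]
    - [[57, -135, 5], 15, 1]
    - [[76, -180, 20], 15, 1]
    - [[95, -225, 35], 15, 1]
    - [[114, -270, 50], 15, 1]
    - [[133, -315, 55], 15, 1]
    - [[145, -341, 55], 15, 1]

```text
t: 22.1
tcp_pos: [0.4828, -0.0175, 0.382]
tool_rot: [-0.003, 1.0, -0.003, -0.003]
force: [-0.2, 0.2, 0.2]
finger_gap: 1.001
```

```bash
python3 -c "
from h import *
goto((.4886-.004,-.0149,.113),180+.5)"
```

```text
shift [ -2.6   3.3 114. ] turn -0.1 cur grasp [ 0.4818 -0.0185  0.227 ] yaw -179.65 tilt z [-0.006 -0.007 -1.   ] q [-0.27  0.37  1.8  -0.01  0.97 -1.84] gap 1.001 t 22.1 F [-0.2  0.2  0.2]
```

Call:
servo_tool:
  rows:
    - [[-2.6, 3.3, 25], 0, 1]
    - [[-2.6, 3.3, 70], 0, 1]
    - [[-2.6, 3.3, 105], 0, 1]
    - [[-2.6, 3.3, 114], 0, 1]
    - [[-2.6, 3.3, 114], 0, -0.5]
    - [[-2.6, 3.3, 114], 0, -0.5]
    - [[-2.6, 3.3, 114], 0, -0.5]
    - [[-2.6, 3.3, 114], 0, -0.5]

```text
t: 22.9
tcp_pos: [0.4853, -0.015, 0.2697]
tool_rot: [-0.003, 1.0, -0.004, -0.001]
force: [-0.3, -0.0, 3.6]
finger_gap: 0.414
```

```bash
python3 -c "
from h import *
goto((.4886-.004,-.0149,.113),180+.5)"
```

```text
shift [0.7 0.1 1.7] turn -0.1 cur grasp [ 0.4849 -0.0161  0.1147] yaw -179.63 tilt z [-0.003 -0.008 -1.   ] q [-0.26  0.57  1.9  -0.01  0.68 -1.83] gap 0.414 t 22.9 F [-0.3 -0.   3.6]
```

Call:
servo_tool:
  rows:
    - [[0, 0, -15], 0, -0.5]
    - [[0, 0, -40], 0, -0.5]
    - [[0, 0, -75], 0, -0.5]
    - [[0, 0, -102], 0, -0.5]
    - [[0, 0, -113], 0, -0.5]
    - [[0, 0, -115], 0, -0.5]

```text
t: 23.5
tcp_pos: [0.4856, -0.0139, 0.3863]
tool_rot: [-0.003, 1.0, -0.004, 0.001]
force: [-0.4, -0.3, -2.2]
finger_gap: 0.409
```

```bash
python3 -c "
from h import *
hook(-.0655,.2180)"
```

```text
shift [ 46.4 340.2  10.3] turn -15.2 cur grasp [ 0.4858 -0.0153  0.2313] yaw -179.61 tilt z [ 0.001 -0.009 -1.   ] q [-0.26  0.37  1.8  -0.01  0.98 -1.83] gap 0.409 t 23.5 F [-0.4 -0.3 -2.2]
```

Call:
servo_tool:
  rows:
    - [[3, 20, 0], -2, -0.5]
    - [[8, 60, 0], -5, -0.5]
    - [[14, 105, 0], -8, -0.5]
    - [[20, 150, 0], -11, -0.5]
    - [[26, 195, 3], -15.2, -0.5]
    - [[33, 240, 6], -15.2, -0.5]
    - [[40, 285, 10], -15.2, -0.5]
    - [[44, 318, 10], -15.2, -0.5]

```text
t: 24.3
tcp_pos: [0.4378, 0.3058, 0.3712]
tool_rot: [-0.136, 0.991, -0.005, -0.002]
force: [1.2, -0.5, -1.9]
finger_gap: 0.411
```

```bash
python3 -c "
from h import *
hook(-.0655,.2180)"
```

```text
shift [-4.6 19.5 -2. ] turn 0.1 cur grasp [0.4373 0.3043 0.2162] yaw -164.32 tilt z [-0.003 -0.01  -1.   ] q [ 0.4   0.45  1.69 -0.01  1.   -1.44] gap 0.411 t 24.3 F [ 1.2 -0.5 -1.9]
```

Call:
servo_tool:
  rows:
    - [[-2, 12, -2], 0, -0.5]
    - [[-4, 19.5, -2], 0, -0.5]
    - [[-4, 19.5, -2], 0, -0.5]
    - [[-4, 19.5, -2], 0, -0.5]
    - [[-4, 19.5, -2], 0, -0.5]

```text
t: 24.8
tcp_pos: [0.4368, 0.3244, 0.3729]
tool_rot: [-0.135, 0.991, -0.005, -0.003]
force: [-0.9, 0.8, -1.1]
finger_gap: 0.414
```

```bash
python3 -c "
from h import *
hook(.016,.2180)"
```

```text
shift [-82.    1.4  -0.7] turn -0.0 cur grasp [0.4362 0.3228 0.2179] yaw -164.43 tilt z [-0.004 -0.011 -1.   ] q [ 0.44  0.46  1.67 -0.01  1.02 -1.4 ] gap 0.414 t 24.8 F [-0.9  0.8 -1.1]
```

Call:
servo_tool:
  rows:
    - [[-15, 1.4, 0], 0, -0.5]
    - [[-33, 1.4, 0], 0, -0.5]
    - [[-51, 1.4, 0], 0, -0.5]
    - [[-67, 1.4, 0], 0, -0.5]
    - [[-76, 1.4, 0], 0, -0.5]
    - [[-79.5, 1.4, 0], 0, -0.5]
    - [[-80, 1.4, 0], 0, -0.5]
    - [[-80, 1.4, 0], 0, -0.5]

```text
t: 25.6
tcp_pos: [0.5129, 0.3469, 0.3722]
tool_rot: [-0.135, 0.991, -0.005, -0.003]
force: [-0.2, 0.7, -2.2]
finger_gap: 0.414
```

Call:
servo_tool:
  rows:
    - [[-0.8, 0, 0], 0, -0.5]
    - [[-1.5, 0, 0], 0, -0.5]
    - [[-1.5, 0, 0], 0, -0.5]

```text
t: 25.9
tcp_pos: [0.5141, 0.3473, 0.3723]
tool_rot: [-0.135, 0.991, -0.005, -0.003]
force: [-0.3, -0.7, -1.2]
finger_gap: 0.415
```

Call:
servo_tool:
  rows:
    - [[-0.8, 0, 0], 0, -0.5]
    - [[-1.3, 0, 0], 0, -0.5]
    - [[-1.3, 0, 0], 0, -0.5]

```text
t: 26.2
tcp_pos: [0.5154, 0.3477, 0.3723]
tool_rot: [-0.136, 0.991, -0.005, -0.003]
force: [-0.0, -0.3, -1.8]
finger_gap: 0.409
```

Call:
servo_tool:
  rows:
    - [[-0.8, 0, 0], 0, -0.5]
    - [[-1.3, 0, 0], 0, -0.5]
    - [[-1.3, 0, 0], 0, -0.5]

```text
t: 26.5
tcp_pos: [0.5167, 0.3481, 0.3723]
tool_rot: [-0.136, 0.991, -0.005, -0.003]
force: [-0.4, -0.4, -0.5]
finger_gap: 0.41
```

Call:
servo_tool:
  rows:
    - [[-0.8, 0, 0], 0, -0.5]
    - [[-1, 0, 0], 0, -0.5]
    - [[-1, 0, 0], 0, -0.5]

```text
t: 26.8
tcp_pos: [0.5171, 0.3483, 0.3722]
tool_rot: [-0.136, 0.991, -0.005, -0.004]
force: [-2.7, -0.3, 0.3]
finger_gap: 0.415
```

Contact; I'll lower it (offset 10.7, so TCP goes to about 0.3525).

Call:
servo_tool:
  rows:
    - [[0.2, 0, 8], 0, -0.5]
    - [[0.2, 0, 15], 0, -0.5]
    - [[0.2, 0, 18], 0, -0.5]
    - [[0, 0, 19], 0, -0.5]
    - [[-0.2, 0, 20], 0, -0.5]
    - [[-0.2, 0, 20], 0, -0.5]

```text
t: 27.4
tcp_pos: [0.5171, 0.348, 0.3525]
tool_rot: [-0.136, 0.991, -0.006, -0.004]
force: [-2.8, -1.5, 1.9]
finger_gap: 0.414
```

```bash
python3 -c "
from h import *
hook(.016,.198)"
```

```text
shift [ 1.7  0.3 -0.5] turn -0.0 cur grasp [0.5161 0.3461 0.1975] yaw -164.41 tilt z [-0.007 -0.012 -1.   ] q [ 0.41  0.59  1.48 -0.01  1.08 -1.42] gap 0.414 t 27.4 F [-2.8 -1.5  1.9]
```

Call:
servo_tool:
  rows:
    - [[0, 0, 0.4], 0, 0.1]
    - [[0, 0, 0.4], 0, 0.3]
    - [[0, 0, 0], 0, 0.5]
    - [[0, 0, -15], 0, 0.7]
    - [[0, 0, -45], 0, 1]
    - [[0, 0, -80], 0, 1]
    - [[40, -50, -90], 0, 1]
    - [[80, -95, -90], 0, 1]

```text
t: 28.2
tcp_pos: [0.4776, 0.2584, 0.4452]
tool_rot: [-0.137, 0.991, -0.005, -0.001]
force: [0.1, -1.2, -0.7]
finger_gap: 1.001
```

```bash
python3 -c "
from h import *
from scipy import ndimage as nd
np.set_printoptions(precision=3,suppress=True,linewidth=150)
s=snap('wrist');c=snap('scene');t=snap('top')
cv2.imwrite('pics/m3.png',np.vstack([np.hstack([cv2.resize(s['image'],(400,300)),cv2.resize(c['image'][220:340,290:450],(400,300),interpolation=2)]),np.hstack([cv2.resize(t['image'][150:290,190:377],(400,300)),cv2.resize(t['image'][150:270,350:510],(400,300))])]))
P=cloud(t);x,y,z=P[...,0],P[...,1],P[...,2]
r=(P[...,:2]-O_)@E_;l=(P[...,:2]-O_)@[-E_[1],E_[0]]
for a,b in((.145,.152),(.155,.17),(.203,.219)):
  q=(z>a)&(z<b)&(abs(l)<.06)&(r>-.02)&(r<.074)&(abs(l)>.008); print(a,np.histogram(r[q],np.arange(-.004,.08,.004)))
hsv=cv2.cvtColor(t['image'],cv2.COLOR_BGR2HSV);o=cv2.inRange(hsv,(8,90,110),(25,255,255))>0
L,k=nd.label(o)
for i in range(1,k+1):
  q=P[L==i]; 
  if len(q)>15:
    m=np.median(q,0)
    if m[2]<.1 and .4<m[0]<.7 and -.5<m[1]<.2: print('wood',m,len(q))
# dark mat, scraper block, trough edge, slab
q=P[(z>.019)&(z<.034)&(y<-.3)&(y>-.5)&(x>.38)&(x<.65)]
print('block',cv2.minAreaRect((q[:,:2]*1000).astype(np.float32)),q[:,2].mean())
q=P[(z>.068)&(z<.09)&(y<-.3)&(y>-.5)&(x>.38)&(x<.65)];print('grip',cv2.minAreaRect((q[:,:2]*1000).astype(np.float32)),q[:,2].mean())
g=cv2.inRange(hsv,(0,0,0),(180,255,45))>0
q=P[g&(y<-.25)&(y>-.5)&(x>.35)&(x<.65)&(z<.01)];print('mat',cv2.minAreaRect((q[:,:2]*1000).astype(np.float32)),len(q))
q=P[(z>.040)&(z<.049)&(x>.4)&(x<.7)&(y<.2)&(y>-.2)];print('slab',cv2.minAreaRect((q[:,:2]*1000).astype(np.float32)))
q=P[(z>.050)&(z<.056)&(x>.4)&(x<.72)&(y<.2)&(y>-.2)]
for side in(q[q[:,0]>.6],q[q[:,0]<.48]):
  if len(side)>5: print('lip',np.polyfit(side[:,1],side[:,0],1),side[:,1].min(),side[:,1].max(),len(side))
goto((.527,-.4,.2),180)
"
```

```text
0.145 (array([0, 0, 0, 1, 1, 1, 1, 2, 1, 0, 2, 4, 1, 2, 0, 3, 3, 2, 2, 1]), array([-0.004,  0.   ,  0.004,  0.008,  0.012,  0.016,  0.02 ,  0.024,  0.028,  0.032,  0.036,  0.04 ,  0.044,  0.048,  0.052,  0.056,  0.06 ,
        0.064,  0.068,  0.072,  0.076]))
0.155 (array([ 0,  0,  0,  1,  3,  5,  6,  9, 14, 14, 22, 24, 33, 33, 30, 36, 45, 44, 43, 23]), array([-0.004,  0.   ,  0.004,  0.008,  0.012,  0.016,  0.02 ,  0.024,  0.028,  0.032,  0.036,  0.04 ,  0.044,  0.048,  0.052,  0.056,  0.06 ,
        0.064,  0.068,  0.072,  0.076]))
0.203 (array([ 0,  0,  0,  0,  0,  0,  0,  0,  1,  7, 13, 19, 20, 16, 16, 17, 18, 19, 19,  8]), array([-0.004,  0.   ,  0.004,  0.008,  0.012,  0.016,  0.02 ,  0.024,  0.028,  0.032,  0.036,  0.04 ,  0.044,  0.048,  0.052,  0.056,  0.06 ,
        0.064,  0.068,  0.072,  0.076]))
wood [0.615 0.061 0.057] 104
wood [0.562 0.071 0.057] 104
wood [ 0.527 -0.4    0.08 ] 139
wood [0.513 0.07  0.057] 101
wood [ 0.5   -0.123  0.057] 98
block ((527.263427734375, -399.43438720703125), (129.91822814941406, 53.093631744384766), 4.026787281036377) 0.027652800459244214
grip ((527.1953735351562, -400.6438293457031), (33.160186767578125, 25.078739166259766), 4.993595600128174) 0.07933388733189915
mat ((516.0048217773438, -394.67236328125), (203.9550323486328, 93.43181610107422), 3.142665386199951) 92
slab ((557.6390991210938, -20.748321533203125), (295.14715576171875, 229.8164520263672), 83.8720932006836)
lip [0.016 0.659] -0.1789716913621524 0.1110850087574461 221
lip [0.102 0.448] -0.15545274847991228 0.1356325848941638 191
shift [ 124.1 -645.7   96.2] turn 15.4 cur grasp [0.474 0.255 0.288] yaw -164.57 tilt z [-0.008 -0.012 -1.   ] q [ 0.29  0.37  1.59 -0.01  1.19 -1.55] gap 0.999 t 28.4 F [0.4 1.5 0. ]
```

View pics/m3.png

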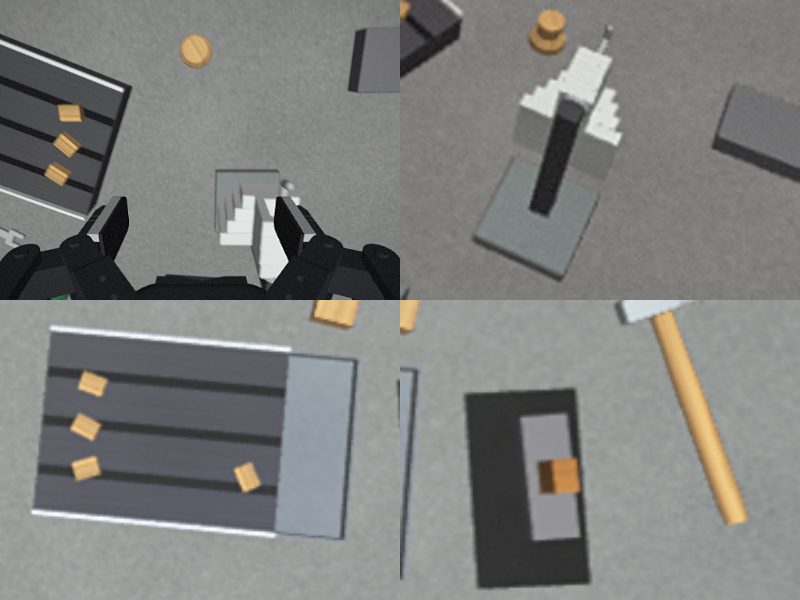

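All four plates hang in a stack against the stop. There are four chips on the bed. The scraper is upright on the mat at (0.527,-0.400), yaw about 5°. Next is the scraper.

Call:
servo_tool:
  rows:
    - [[122, -646, 95], 10.4, 1]
    - [[122, -646, 95], 10.4, 1]
    - [[122, -646, 95], 10.4, 1]
    - [[122, -646, 95], 10.4, 1]
    - [[122, -646, 95], 10.4, 1]
    - [[122, -646, 95], 10.4, 1]
    - [[122, -646, 95], 10.4, 1]
    - [[122, -646, 95], 10.4, 1]

```text
t: 29.15
tcp_pos: [0.5096, -0.1389, 0.3908]
tool_rot: [-0.044, 0.999, -0.006, -0.003]
force: [0.7, 0.4, -1.0]
finger_gap: 0.997
```

```bash
python3 -c "
from h import *
goto((.5272,-.4,.17),185)
t=snap('top');print(onplane(t,[[376.4,188],[420,185.6],[426,263],[382,265],[401,225.4]],.003).round(3).tolist())"
```

```text
shift [   5.  -260.8   69. ] turn 0.0 cur grasp [ 0.5088 -0.141   0.2358] yaw -174.95 tilt z [-0.005 -0.013 -1.   ] q [-0.47  0.42  1.69 -0.02  1.03 -2.13] gap 0.997 t 29.1 F [ 0.7  0.4 -1. ]
[[0.616, -0.323, 0.003], [0.62, -0.439, 0.003], [0.414, -0.446, 0.003], [0.41, -0.33, 0.003], [0.514, -0.384, 0.003]]
```

Call:
servo_tool:
  rows:
    - [[5, -261, 66], 0, 1]
    - [[5, -261, 66], 0, 1]
    - [[5, -261, 66], 0, 1]
    - [[5, -261, 66], 0, 1]
    - [[5, -261, 66], 0, 1]
    - [[5, -261, 66], 0, 1]
    - [[5, -261, 66], 0, 1]
    - [[5, -261, 66], 0, 1]

```text
t: 30.0
tcp_pos: [0.5282, -0.408, 0.3283]
tool_rot: [-0.041, 0.999, -0.009, -0.002]
force: [0.4, 0.5, -1.1]
finger_gap: 1.0
```

```bash
python3 -c "
from h import *
s=snap('wrist','w4.png');P=cloud(s).reshape(-1,3)
q=P[(P[:,2]>.07)&(P[:,2]<.09)&(abs(P[:,0]-.527)<.05)&(abs(P[:,1]+.4)<.04)];print('grip',cv2.minAreaRect((q[:,:2]*1000).astype(np.float32)),q[:,2].mean(),len(q))
q=P[(P[:,2]>.022)&(P[:,2]<.034)&(abs(P[:,0]-.527)<.09)&(abs(P[:,1]+.4)<.06)];print('block',cv2.minAreaRect((q[:,:2]*1000).astype(np.float32)),q[:,2].mean(),len(q))
goto((.5272,-.4,.057),185)"
```

```text
grip ((526.3718872070312, -402.009033203125), (34.912200927734375, 24.01283836364746), 3.580723524093628) 0.07963215749498845 1665
block ((526.663818359375, -401.8921203613281), (130.92947387695312, 48.080318450927734), 3.6187195777893066) 0.028004476251657185 6182
shift [-1.000e-01  9.200e+00  1.166e+02] turn -0.2 cur grasp [ 0.5277 -0.4099  0.1738] yaw -175.17 tilt z [-0.003 -0.019 -1.   ] q [-0.82  0.67  1.39 -0.02  1.07 -2.47] gap 1.001 t 30.1 F [ 0.1 -0.4 -0.2]
```

View pics/w4.png

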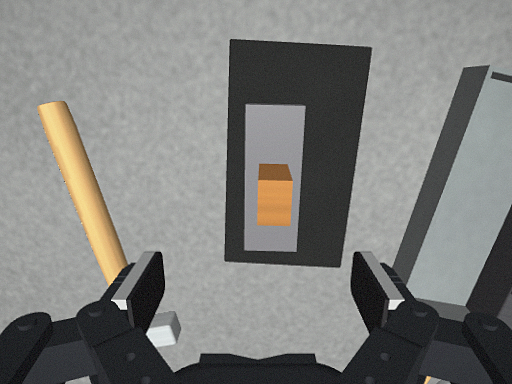

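The scraper is centred between the fingers, with its grip at pixel (275,195). The wrist depth puts the grip at (0.5264,-0.402), yaw 3.6°.

Call:
servo_tool:
  rows:
    - [[0.7, 7.2, 25], 1.2, 1]
    - [[0.7, 7.2, 65], 1.2, 1]
    - [[0.7, 7.2, 103], 1.2, 1]
    - [[0.7, 7.2, 116], 1.2, 1]
    - [[0.7, 7.2, 116], 1.2, 1]
    - [[0.7, 7.2, 116], 1.2, -0.2]
    - [[0.7, 7.2, 116], 1.2, -0.7]
    - [[0.7, 7.2, 116], 1.2, -0.7]
  force: 60

```text
t: 30.85
tcp_pos: [0.5271, -0.4025, 0.2148]
tool_rot: [-0.032, 0.999, -0.011, -0.001]
force: [0.8, -0.4, 0.0]
finger_gap: 0.511
```

Call:
servo_tool:
  rows:
    - [[0, 0, 0], 0, -0.9]
    - [[0, 0, 0], 0, -0.9]
    - [[0, 0, 0], 0, -0.9]

```text
t: 31.15
tcp_pos: [0.5273, -0.4026, 0.2156]
tool_rot: [-0.032, 0.999, -0.011, -0.0]
force: [-0.1, 1.3, 4.0]
finger_gap: 0.274
```

```bash
cat >> h.py <<'E'
BO=np.array([.5558,-.0381]);BA=np.radians(-6.0)
def bed(x,y,z,yaw=174.):
    c,s=np.cos(BA),np.sin(BA); p=BO+[c*x-s*y,s*x+c*y]; goto((p[0],p[1],z),yaw)
E
python3 -c "
from h import *
goto((.5264,-.402,.057),183.6)"
```

```text
shift [0.8 0.7 3.6] turn 0.0 cur grasp [ 0.5273 -0.406   0.0607] yaw -176.37 tilt z [ 0.    -0.022 -1.   ] q [-0.82  0.81  1.46 -0.02  0.85 -2.44] gap 0.274 t 31.1 F [-0.1  1.3  4. ]
```

Call:
servo_tool:
  rows:
    - [[0, 0, -12], 0, -0.9]
    - [[0, 0, -35], 0, -0.9]
    - [[0, 0, -70], 0, -0.9]
    - [[0, 0, -98], 0, -0.9]
    - [[0, 0, -105], 0, -0.9]
    - [[0, 0, -105], 0, -0.9]

```text
t: 31.75
tcp_pos: [0.5274, -0.4005, 0.3219]
tool_rot: [-0.032, 0.999, -0.012, 0.001]
force: [-0.7, -0.6, -3.3]
finger_gap: 0.274
```

```bash
python3 -c "
from h import *
bed(-.04,.162,.17)"
```

```text
shift [-38.9 526.1 -15.9] turn 9.6 cur grasp [ 0.5277 -0.4043  0.167 ] yaw -176.37 tilt z [ 0.002 -0.024 -1.   ] q [-0.82  0.67  1.41 -0.02  1.04 -2.44] gap 0.274 t 31.8 F [-0.7 -0.6 -3.3]
```

Call:
servo_tool:
  rows:
    - [[-1, 20, -1], 2, -0.9]
    - [[-4, 60, -2], 4, -0.9]
    - [[-8, 108, -3], 6, -0.9]
    - [[-12, 156, -4], 8, -0.9]
    - [[-16, 204, -6], 9.6, -0.9]
    - [[-20, 252, -8], 9.6, -0.9]
    - [[-23, 300, -9], 9.6, -0.9]
    - [[-26, 345, -10], 9.6, -0.9]

```text
t: 32.55
tcp_pos: [0.5304, -0.0523, 0.3216]
tool_rot: [0.052, 0.999, -0.012, -0.0]
force: [-0.3, 0.5, -2.1]
finger_gap: 0.274
```

```bash
python3 -c "
from h import *
bed(-.04,.162,.17)"
```

```text
shift [ 16.2 178.6  -7.5] turn 0.0 cur grasp [ 0.5301 -0.0558  0.1667] yaw 174.02 tilt z [-0.002 -0.023 -1.   ] q [-0.3   0.52  1.74 -0.03  0.87 -1.75] gap 0.274 t 32.5 F [-0.3  0.5 -2.1]
```

Call:
servo_tool:
  rows:
    - [[5, 45, -2], 0, -0.9]
    - [[9, 90, -4], 0, -0.9]
    - [[12, 135, -6], 0, -0.9]
    - [[15, 165, -7], 0, -0.9]
    - [[16.2, 178.6, -7.5], 0, -0.9]
    - [[16.2, 178.6, -7.5], 0, -0.9]
    - [[16.2, 178.6, -7.5], 0, -0.9]

```text
t: 33.25
tcp_pos: [0.5327, 0.1264, 0.3241]
tool_rot: [0.052, 0.999, -0.012, -0.001]
force: [0.6, -0.8, -2.6]
finger_gap: 0.274
```

```bash
python3 -c "
from h import *
bed(-.04,.162,.045+.0577+.002)
c=snap('scene');t=snap('top')
cv2.imwrite('pics/m4.png',np.hstack([cv2.resize(t['image'][150:290,190:377],(400,300)),cv2.resize(c['image'][160:280,180:340],(400,300))]))
P=cloud(t);z=P[...,2]
q=P[(z>.105)&(z<.145)&(np.hypot(P[...,0]-.533,P[...,1]-.127)<.1)];print('block',cv2.minAreaRect((q[:,:2]*1000).astype(np.float32)),q.mean(0),len(q))
"
```

```text
shift [-0.2  2.4 64.3] turn 0.0 cur grasp [0.5321 0.1227 0.1691] yaw 174.03 tilt z [-0.004 -0.024 -1.   ] q [ 0.03  0.54  1.7  -0.03  0.91 -1.41] gap 0.274 t 33.2 F [ 0.6 -0.8 -2.6]
block ((531.947509765625, 121.86375427246094), (48.879493713378906, 128.84909057617188), 83.7435073852539) [0.53925992 0.1122508  0.13299327] 120
```

View pics/m4.png

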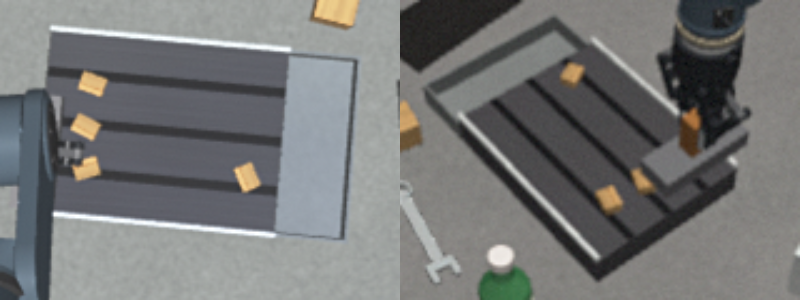

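Call:
servo_tool:
  rows:
    - [[0, 6, 10], 0, -0.9]
    - [[0, 6, 28], 0, -0.9]
    - [[0, 6, 46], 0, -0.9]
    - [[0, 6, 58], 0, -0.9]
    - [[0, 6, 62.5], 0, -0.9]
    - [[0, 6, 63.5], 0, -0.9]
    - [[0, 6, 63.5], 0, -0.9]

```text
t: 34.05
tcp_pos: [0.5338, 0.13, 0.2611]
tool_rot: [0.053, 0.999, -0.012, -0.001]
force: [0.4, -0.2, -2.8]
finger_gap: 0.269
```

```bash
python3 -c "
from h import *
bed(-.04,-.115,.045+.0577+.002)"
```

```text
shift [   0.  -279.8    8. ] turn -0.1 cur grasp [0.5334 0.1264 0.1062] yaw 173.9 tilt z [-0.002 -0.023 -1.   ] q [ 0.04  0.64  1.74 -0.03  0.77 -1.4 ] gap 0.269 t 34.0 F [ 0.4 -0.2 -2.8]
```

Call:
servo_tool:
  rows:
    - [[0, -15, 0.5], 0, -0.9]
    - [[0, -35, 1], 0, -0.9]
    - [[0, -57, 1.6], 0, -0.9]
    - [[0, -80, 2.1], 0, -0.9]
    - [[0, -103, 2.7], 0, -0.9]
    - [[0, -126, 3.3], 0, -0.9]
    - [[0, -150, 3.9], 0, -0.9]
    - [[0, -160, 4.2], 0, -0.9]

```text
t: 34.85
tcp_pos: [0.5168, -0.0316, 0.2615]
tool_rot: [0.054, 0.998, -0.012, 0.0]
force: [0.4, -0.1, -2.8]
finger_gap: 0.274
```

```bash
python3 -c "
from h import *
bed(-.04,-.115,.045+.0577+.002)
t=snap('wrist');cv2.imwrite('pics/m5.png',t['image'])"
```

```text
shift [   0.  -117.3    4.6] turn -0.2 cur grasp [ 0.5167 -0.0354  0.1065] yaw 173.77 tilt z [-0.001 -0.024 -1.   ] q [-0.27  0.61  1.82 -0.04  0.7  -1.71] gap 0.274 t 34.9 F [ 0.4 -0.1 -2.8]
```

View pics/m5.png

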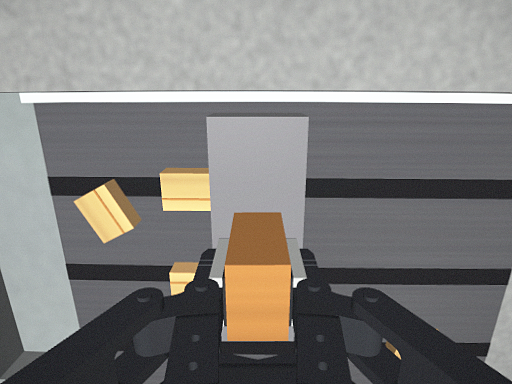

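Call:
servo_tool:
  rows:
    - [[0, -12, 0.5], -0.2, -0.9]
    - [[0, -32, 1.2], -0.2, -0.9]
    - [[0, -54, 2], -0.2, -0.9]
    - [[0, -76, 2.6], -0.2, -0.9]
    - [[0, -98, 3.4], -0.2, -0.9]
    - [[0, -118, 4], -0.2, -0.9]
    - [[0, -132, 4.4], -0.2, -0.9]
    - [[0, -136, 4.4], -0.2, -0.9]

```text
t: 35.7
tcp_pos: [0.5022, -0.1685, 0.2605]
tool_rot: [0.053, 0.998, -0.013, 0.001]
force: [-0.5, 0.5, -2.9]
finger_gap: 0.276
```

Call:
servo_tool:
  rows:
    - [[0, -2, 0], 0, -0.9]
    - [[0, -2, 0], 0, -0.9]

```text
t: 35.9
tcp_pos: [0.5019, -0.1702, 0.2605]
tool_rot: [0.053, 0.999, -0.013, 0.001]
force: [-0.1, 0.5, -3.4]
finger_gap: 0.275
```

```bash
python3 -c "
from h import *
bed(-.04,-.13,.17)
t=snap('wrist');c=snap('scene');cv2.imwrite('pics/m6.png',np.hstack([cv2.resize(t['image'],(400,300)),cv2.resize(c['image'][140:260,160:320],(400,300))]))"
```

```text
shift [  0.1   5.4 -64.6] turn -0.1 cur grasp [ 0.5019 -0.1741  0.1056] yaw 173.91 tilt z [-0.    -0.025 -1.   ] q [-0.53  0.62  1.79 -0.03  0.71 -1.97] gap 0.275 t 35.9 F [-0.1  0.5 -3.4]
```

View pics/m6.png

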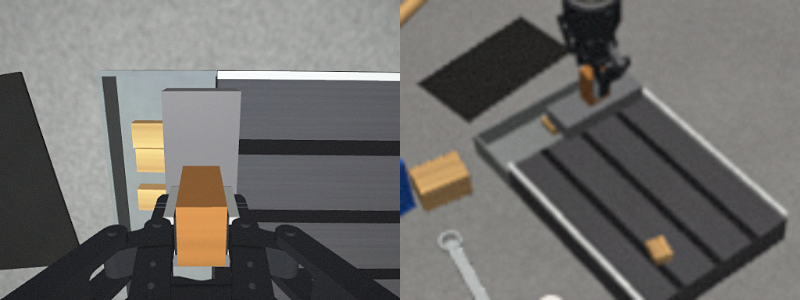

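Three chips are in the trough; one remains at the back, at (658,248) in the right-hand panel. Pass 2 is next.

Call:
servo_tool:
  rows:
    - [[0, 5, -15], 0, -0.9]
    - [[0, 10, -45], 0, -0.9]
    - [[0, 20, -65], 0, -0.9]
    - [[-10, 55, -66], 0, -0.9]
    - [[-25, 100, -67], 0, -0.9]
    - [[-40, 148, -68], 0, -0.9]
    - [[-60, 194, -69], 0, -0.9]
    - [[-75, 230, -70], 0, -0.9]

```text
t: 36.8
tcp_pos: [0.6012, 0.0563, 0.3249]
tool_rot: [0.052, 0.999, -0.012, 0.001]
force: [-0.1, -1.4, -2.6]
finger_gap: 0.274
```

```bash
python3 -c "
from h import *
bed(.04,.163,.17)"
```

```text
shift [-4.8 64.4 -1.6] turn 0.1 cur grasp [0.6011 0.0525 0.1699] yaw 174.08 tilt z [-0.    -0.024 -1.   ] q [-0.09  0.6   1.56 -0.03  0.98 -1.54] gap 0.274 t 36.8 F [-0.1 -1.4 -2.6]
```

Call:
servo_tool:
  rows:
    - [[-3, 35, -1], 0, -0.9]
    - [[-4.8, 60, -1.6], 0, -0.9]
    - [[-4.8, 64.4, -1.6], 0, -0.9]
    - [[-4.8, 64.4, 20], 0, -0.9]
    - [[-4.8, 64.4, 42], 0, -0.9]
    - [[-4.8, 64.4, 58], 0, -0.9]
    - [[-4.8, 64.4, 61.5], 0, -0.9]
    - [[-4.8, 64.4, 61.5], 0, -0.9]

```text
t: 37.6
tcp_pos: [0.6121, 0.1181, 0.2612]
tool_rot: [0.052, 0.999, -0.012, -0.0]
force: [0.1, 0.0, -2.8]
finger_gap: 0.275
```

```bash
python3 -c "
from h import *
bed(.04,-.132,.106)"
```

```text
shift [ 1.000e-01 -2.931e+02  7.500e+00] turn 0.1 cur grasp [0.6118 0.1143 0.1063] yaw 174.07 tilt z [-0.002 -0.025 -1.   ] q [ 0.02  0.71  1.55 -0.03  0.89 -1.43] gap 0.275 t 37.6 F [ 0.1  0.  -2.8]
```

Call:
servo_tool:
  rows:
    - [[0, -15, 0.5], 0, -0.9]
    - [[0, -35, 1], 0, -0.9]
    - [[0, -58, 1.6], 0, -0.9]
    - [[0, -82, 2.2], 0, -0.9]
    - [[0, -106, 2.8], 0, -0.9]
    - [[0, -130, 3.4], 0, -0.9]
    - [[0, -154, 4], 0, -0.9]
    - [[0, -170, 4.4], 0, -0.9]

```text
t: 38.4
tcp_pos: [0.5946, -0.0537, 0.2623]
tool_rot: [0.053, 0.999, -0.013, 0.001]
force: [-0.2, 0.1, -2.3]
finger_gap: 0.274
```

```bash
python3 -c "
from h import *
bed(.04,-.132,.106)"
```

```text
shift [ 1.000e-01 -1.205e+02  4.400e+00] turn -0.0 cur grasp [ 0.5946 -0.0577  0.1074] yaw 173.98 tilt z [ 0.    -0.026 -1.   ] q [-0.27  0.68  1.62 -0.03  0.84 -1.72] gap 0.274 t 38.4 F [-0.2  0.1 -2.3]
```

Call:
servo_tool:
  rows:
    - [[0, -12, 0.5], 0, -0.9]
    - [[0, -33, 1.2], 0, -0.9]
    - [[0, -55, 2], 0, -0.9]
    - [[0, -77, 2.8], 0, -0.9]
    - [[0, -99, 3.6], 0, -0.9]
    - [[0, -114, 4.2], 0, -0.9]
    - [[0, -122, 4.4], 0, -0.9]
    - [[0, -124, 4.4], 0, -0.9]

```text
t: 39.2
tcp_pos: [0.5815, -0.1778, 0.2613]
tool_rot: [0.053, 0.999, -0.013, 0.001]
force: [0.5, 0.3, -3.7]
finger_gap: 0.274
```

Call:
servo_tool:
  rows:
    - [[0, 0, -10], 0, -0.9]
    - [[0, 0, -35], 0, -0.9]
    - [[0, 0, -62], 0, -0.9]
    - [[0, 0, -65], 0, -0.9]
    - [[0, 0, -65], 0, -0.9]

```text
t: 39.7
tcp_pos: [0.5817, -0.1753, 0.3273]
tool_rot: [0.052, 0.999, -0.013, 0.002]
force: [-0.4, -0.3, -2.2]
finger_gap: 0.272
```

```bash
python3 -c "
from h import *
goto((.515,-.3845,.12),183.6)
t=snap('wrist');c=snap('scene');tt=snap('top');cv2.imwrite('pics/m7.png',np.vstack([np.hstack([cv2.resize(t['image'],(400,300)),cv2.resize(c['image'][140:260,160:320],(400,300))]),np.hstack([cv2.resize(tt['image'][150:290,190:377],(400,300)),cv2.resize(tt['image'][150:270,350:510],(400,300))])]))"
```

```text
shift [  44.7 -213.6   57.8] turn -9.6 cur grasp [ 0.5821 -0.1795  0.1724] yaw 173.99 tilt z [ 0.002 -0.027 -1.   ] q [-0.47  0.6   1.55 -0.03  0.98 -1.92] gap 0.272 t 39.7 F [-0.4 -0.3 -2.2]
```

View pics/m7.png

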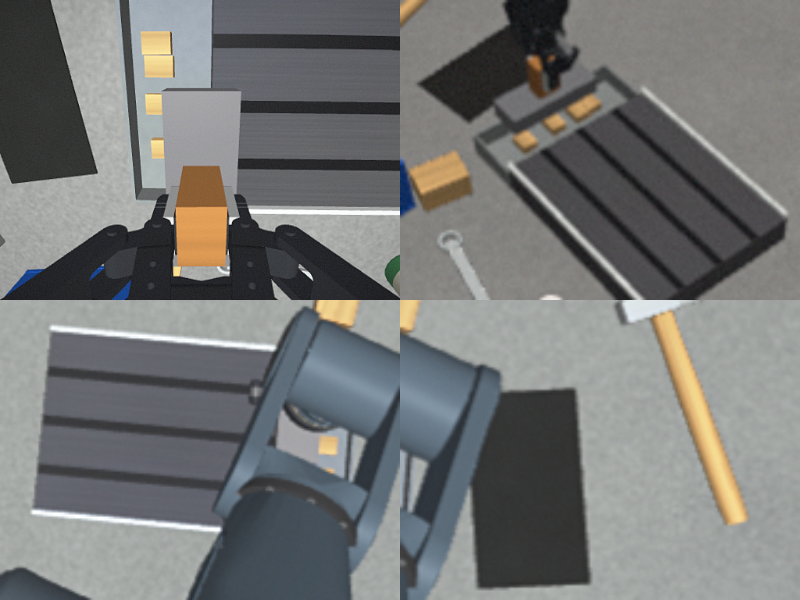

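All four chips are in the trough and the bed is clear. The scraper goes back to the mat centre.

Call:
servo_tool:
  rows:
    - [[4, -18, 0], -2, -0.9]
    - [[12, -52, 3], -4, -0.9]
    - [[21, -95, 6], -6, -0.9]
    - [[30, -140, 15], -8, -0.9]
    - [[38, -180, 30], -9.6, -0.9]
    - [[43, -205, 45], -9.6, -0.9]
    - [[44.7, -213.6, 56], -9.6, -0.9]
    - [[44.7, -213.6, 57.8], -9.6, -0.9]

```text
t: 40.65
tcp_pos: [0.5126, -0.385, 0.2694]
tool_rot: [-0.03, 1.0, -0.01, -0.003]
force: [-1.0, 0.4, -1.8]
finger_gap: 0.274
```

```bash
python3 -c "
from h import *
goto((.515,-.3845,.0607),183.6)
s=snap('wrist');P=cloud(s);z=P[...,2];print(P[(abs(P[...,0]-.515)<.09)&(abs(P[...,1]+.38)<.06)&(z>.04)&(z<.11)].mean(0).round(3))
d=(s['image'].max(2)<60)&(z<.012)&(z>-.005)&(P[...,1]<-.3)
n,L,st,_=cv2.connectedComponentsWithStats(d.astype(np.uint8));i=1+np.argmax(st[1:,4]);q=P[L==i];print('mat visible',q.min(0).round(3),q.max(0).round(3),len(q))"
```

```text
shift [-2.8  1.4 53.7] turn -0.2 cur grasp [ 0.5117 -0.3881  0.1144] yaw -176.59 tilt z [-0.006 -0.02  -1.   ] q [-0.81  0.71  1.5  -0.02  0.92 -2.43] gap 0.274 t 40.6 F [-1.   0.4 -1.8]
[ 0.476 -0.392  0.084]
mat visible [ 0.409 -0.448 -0.001] [ 0.592 -0.324  0.005] 18226
```

Call:
servo_tool:
  rows:
    - [[-2.8, 1.4, 15], 0, -0.9]
    - [[-2.8, 1.4, 33], 0, -0.9]
    - [[-2.8, 1.4, 46], 0, -0.9]
    - [[-2.8, 1.4, 50], 0, -0.9]
    - [[-2.8, 1.4, 51], 0, -0.9]
    - [[-2.8, 1.4, 51], 0, -0.9]

```text
t: 41.3
tcp_pos: [0.516, -0.3831, 0.2193]
tool_rot: [-0.031, 0.999, -0.01, -0.003]
force: [-0.5, 0.3, -3.1]
finger_gap: 0.273
```

Call:
servo_tool:
  rows:
    - [[0, 0, 1], 0, -0.9]
    - [[0, 0, 2], 0, -0.9]
    - [[0, 0, 2], 0, -0.9]

```text
t: 41.6
tcp_pos: [0.5161, -0.3833, 0.2178]
tool_rot: [-0.031, 0.999, -0.011, -0.003]
force: [-0.5, -0.2, -3.1]
finger_gap: 0.276
```

Call:
servo_tool:
  rows:
    - [[0, 0, 1], 0, -0.9]
    - [[0, 0, 1.8], 0, -0.9]
    - [[0, 0, 1.8], 0, -0.9]

```text
t: 41.9
tcp_pos: [0.516, -0.3834, 0.2159]
tool_rot: [-0.031, 0.999, -0.011, -0.002]
force: [-0.8, -0.8, -1.9]
finger_gap: 0.271
```

Call:
servo_tool:
  rows:
    - [[0, 0, 0.5], 0, -0.9]
    - [[0, 0, 1], 0, -0.9]
    - [[0, 0, 1], 0, -0.9]

```text
t: 42.2
tcp_pos: [0.5159, -0.3835, 0.2157]
tool_rot: [-0.031, 0.999, -0.011, -0.002]
force: [-2.8, 1.4, 4.4]
finger_gap: 0.275
```

Supported. I'll release slowly, then rise.

Call:
servo_tool:
  rows:
    - [[0, 0, 0], 0, -0.3]
    - [[0, 0, 0], 0, 0]
    - [[0, 0, 0], 0, 0.4]
    - [[0, 0, -2], 0, 0.8]
    - [[0, 0, -20], 0, 1]
    - [[0, 0, -55], 0, 1]
    - [[0, 0, -100], 0, 1]
    - [[0, 0, -130], 0, 1]

```text
t: 43.0
tcp_pos: [0.5169, -0.3809, 0.3485]
tool_rot: [-0.031, 0.999, -0.012, -0.001]
force: [0.5, -0.6, 0.0]
finger_gap: 0.997
```

Call:
servo_tool:
  rows:
    - [[20, 40, -30], 0, 1]
    - [[40, 85, -60], 0, 1]
    - [[60, 130, -60], 0, 1]
    - [[60, 130, -60], 0, 1]
    - [[60, 130, -60], 0, 1]

```text
t: 43.5
tcp_pos: [0.4484, -0.2517, 0.4062]
tool_rot: [-0.031, 0.999, -0.012, -0.001]
force: [1.0, 0.1, -0.2]
finger_gap: 1.002
```

```bash
python3 -c "
from h import *
np.set_printoptions(precision=3,suppress=True,linewidth=150)
t=snap('wrist');c=snap('scene');tt=snap('top')
cv2.imwrite('pics/m8.png',np.vstack([np.hstack([cv2.resize(t['image'],(400,300)),cv2.resize(c['image'][120:384,130:482],(400,300))]),np.hstack([cv2.resize(tt['image'],(400,300)),cv2.resize(c['image'][220:340,290:450],(400,300))])]))
for s in(t,tt):
  P=cloud(s).reshape(-1,3)
  for n,a,b in(('grip',.07,.09),('block',.02,.034)):
    q=P[(P[:,2]>a)&(P[:,2]<b)&(abs(P[:,0]-.515)<.09)&(abs(P[:,1]+.385)<.07)]
    if len(q)>5: print(n,cv2.minAreaRect((q[:,:2]*1000).astype(np.float32)),q[:,2].mean(),q[:,2].std(),len(q))
hung();goto((.5,0,.3),180)"
```

```text
grip ((514.9592895507812, -388.90716552734375), (35.31865310668945, 24.675748825073242), 5.319744110107422) 0.07884429461961198 0.002538946430470858 922
block ((515.0775146484375, -389.4115295410156), (131.26683044433594, 49.52256774902344), 3.4338526725769043) 0.02758657041651832 0.0016268444401241666 3220
grip ((515.0816650390625, -387.1793212890625), (34.757171630859375, 26.833066940307617), 7.803650856018066) 0.08023405636585952 0.0026500324287636124 123
block ((536.3258056640625, -386.1516418457031), (87.99433135986328, 52.737388610839844), 2.9074177742004395) 0.027789334393213756 0.0027034012272451544 393
top body r hist (array([ 0,  0,  0,  0,  0,  0,  0,  5, 18, 10, 13, 13, 24, 22, 20, 28, 32, 33, 31, 42, 44, 43, 41, 40,  1,  0,  0]), array([-0.02 , -0.016, -0.012, -0.008, -0.004,  0.   ,  0.004,  0.008,  0.012,  0.016,  0.02 ,  0.024,  0.028,  0.032,  0.036,  0.04 ,  0.044,
        0.048,  0.052,  0.056,  0.06 ,  0.064,  0.068,  0.072,  0.076,  0.08 ,  0.084,  0.088])) l -0.055 0.055
scene body r hist (array([  0,   0,   0,   0,   0,   0,   0,   4,   4,   7,   4,   8,  17,  12,  14,  19,  21,  22,  19,  33,  28,  30,  39, 158,  36,   0,   0]), array([-0.02 , -0.016, -0.012, -0.008, -0.004,  0.   ,  0.004,  0.008,  0.012,  0.016,  0.02 ,  0.024,  0.028,  0.032,  0.036,  0.04 ,  0.044,
        0.048,  0.052,  0.056,  0.06 ,  0.064,  0.068,  0.072,  0.076,  0.08 ,  0.084,  0.088])) l -0.055 0.054
shift [-65.1 250.2 -56.1] turn 3.5 cur grasp [ 0.45  -0.259  0.25 ] yaw -176.54 tilt z [-0.002 -0.024 -1.   ] q [-0.73  0.38  1.7  -0.02  1.04 -2.35] gap 1.0 t 43.8 F [ 0.1 -0.5 -0.2]
```

View pics/m8.png

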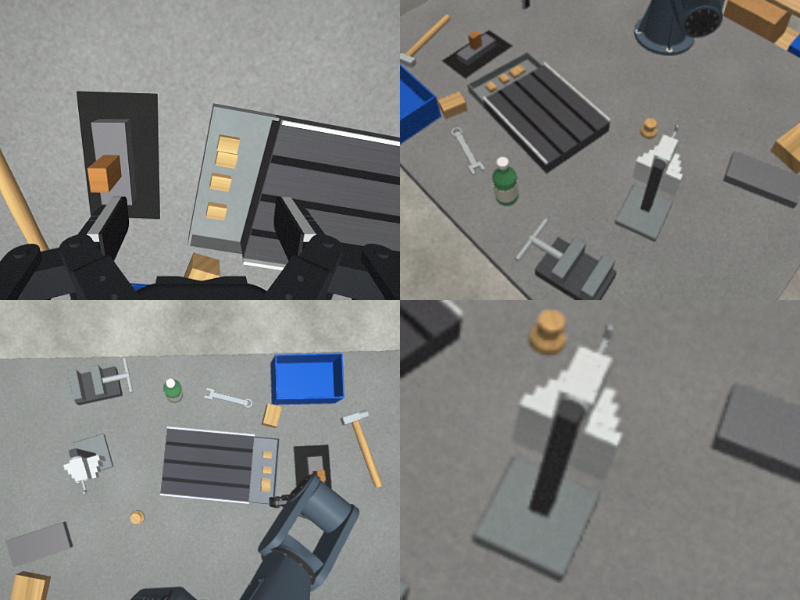

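```bash
python3 -c "
from h import *
print(sign_off())"
```

```text
the job is handed in; nothing more can be done
None
```

The job is done and handed in at about 44 s of the 192 s allowed.

- **Plates:** All four were there. I hung them one by one, largest first, sliding each back until the wrist force showed contact with the stop or the plate behind. The depth check shows the stack running unbroken from the stop over about 66 mm, against 64 mm of plate, so any gaps total about 2 mm.
- **Chips:** Four were there. After the plates were hung, I pushed them off in two passes with the scraper, which stayed about 2–3 mm above the bed. The last pictures show all four in the trough and the bed empty. The fingers stayed above the chips throughout.
- **Scraper:** It stands on the mat at about (0.515, -0.388), close to the centre. Its measured heights match the block (28 mm) and the grip top (79–80 mm) standing upright.
- **Other things:** The oil, turned part and offcut look unmoved in the pictures; I did not measure their positions again.

No check failed. One reading disagreed: the final top view gave a block only 88 mm long because the arm hid part of it, while the wrist camera gave the right size (131 x 50 mm). The tool also built up about 1.5° of tilt over the moves, which had no visible effect.

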